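# Tilt-check a blood sample and hold the transport box open for packing

## Task

Check whether the filled blood tube (purple cap) has clotted: lift it clear of its white stand, tip it to about 45 degrees, keep it tipped and still for at least two seconds, bring it upright again and stand it back in the well it came from, fully down, and let go of it. Then take the lid of the blue transport box by its handle, open it half way, to 45 degrees, and keep holding it there so that the nurse can pack the sample: the lid falls shut if let go, so finish while still gripping the lid, without releasing it. Leave the empty tube (yellow cap), the ointment bottle and the swabs where they are.

Things in the scene. Friction and masses are not known exactly. Their poses are not given: they have to be found in the camera images.
- blood_tube: the filled, closed sample tube: round, 91 mm tall, rigid, 12 to 20 g; purple cap 15.5 mm across and 22 mm high at the top, clear body 13 mm across with dark red contents. Origin at the centre of its round foot, z along the tube towards the cap
- blood_tube_center (a point): the middle of the filled tube, half-way up (45.5 mm above its foot, 45.5 mm below the top of its cap), z along the tube towards the cap. Standing in its well it is 51.5 mm above the table
- empty_tube_center (a point): the middle (45.5 mm above its foot) of the other tube, empty, with a yellow cap (17 mm across, 24 mm high); 93.5 mm tall. It stands loose in the other well; not to be disturbed
- tube_stand: white block fixed to the table with two round wells in a row along its y axis, 64 mm between their centres; 58 mm (x) by 130 mm (y), 46 mm high, on a grey foot 8 mm high and 4 mm wider all round. Origin at the centre of its underside. Which of the two wells holds the filled tube varies
- well_a (a point): centre of the mouth of the well on the stand's -y side, at the stand's top face (46 mm above the table). Well 22 mm across, 40 mm deep (floor 6 mm above the table)
- well_b (a point): the same for the well on the stand's +y side
- carrier: blue open-topped transport box fixed to the table, 150 mm deep (x) by 210 mm wide (y), 100 mm high, with a white hinged lid. Origin at the centre of its underside; x points from the front wall (robot side) to the hinge on the far wall, y along the hinge
- lid_hinge (a point): middle of the lid's hinge line, on the top of the box's far wall, 100 mm above the table; the hinge line runs along the box's y axis
- lid_handle (a point): middle of the lid's handle: a round black bar 10 mm thick and 100 mm long, parallel to the hinge line, on two end posts near the lid's front edge. The bar's centre line lies 34 mm above the lid's upper face, 128 mm in front of the hinge line and 44 mm above it when shut (so 144 mm above the table). The point and its axes turn with the lid
- carrier_lid (a joint): opening angle of the lid in rad: 0 shut, grows as the front edge rises (0.785 is 45 degrees), up to 1.75. The lid is 10 mm thick, weighs 0.18 to 0.33 kg, has a free hinge and falls shut when let go below about 1.4 rad
- ointment_center (a point): middle of the loose white ointment bottle, 30 mm across, 55 mm tall; bystander
- swab_center (a point): middle of the loose stack of white swabs, 46 x 60 x 28 mm; bystander
Things that resemble listed ones, but are neither listed nor needed, are in the scene too. What is shaped like the tube_stand but green is not meant.

How it is judged:
By the outcome, as a careful person would: the job done as asked, in the order asked, and still so for the second after the job is handed in, while the arm keeps its last pose, push and grip.
It also fails if it takes over 62 s, if anything falls off the work surface, if the arm or the gripper's body presses on something with over 40 N, if the wrist force passes 120 N, or if a joint passes its speed limit or range.

## Robot

A 6-joint arm with a two-finger parallel gripper is mounted at the origin on a cart in front of the work surface, level with it; the furniture and walls round the work are solid. World frame = base frame: x ahead of the robot, y to its left, z up, the work surface at z = 0. Lengths are in mm, angles in rad, forces in N, time in s.
With the tool pointing down it reaches from about 350 to 875 mm from the base axis. Payload 4.2 kg.
Tool frame: the origin (TCP) lies midway between the tips of the shut fingers; the grasp point (between the pads) lies 19 mm behind it; z points along the fingers, y is the direction in which the jaws open and shut (so a half turn about z gives the same grasp; the last joint's range is limited). The gripper opens to 85 mm and grips with 20 to 120 N. Pads are 22 mm wide; open, the fingers measure 114 mm over their backs; the gripper's body (76 mm by 85 mm) begins 54 mm behind the grasp point. The pads swing forward as they close: fully open they stand 13 mm farther back than shut.
Start: joints at [-1.054, 0.385, 0.008, 0, -1.194, -0.259], TCP at [159.363, -604.32, 231.312] pointing down, gripper open.
Joint ranges: [-3.14, 3.14], [-1.21, 2.06], [-1.07, 1.41], [-3.16, 2.05], [-2.99, -0.16], [-3.1, 3.1]. Speed limits (rad/s): [2.79, 2.79, 3.14, 3.14, 3.14, 3.14].

## Interface

Orientations are given as a unit quaternion [x, y, z, w].
In Python, from bench import readout, optics, workorder, nets gives the robot as it stands. The module is installed in compiled form; this text tells all that it offers.
- The arm moves only by the tool move_arm, never from a script. Its argument "steps" is a list of rows, each a list of 7 numbers: the opening, from -1 (shut) to 1 (fully open), so that 0 is half open, then the shift along the world's x, y, z in mm, then the turn, a rotation vector about the world's x, y, z in rad. In form: [[gripper, tx, ty, tz, wx, wy, wz], ...]. A call has 1 to 5 rows; each row is the pose to reach, as a shift and turn from the pose commanded when the call began; what a row does not reach only later rows make up. A row lasts 1/12 s, in which the tool goes at most 41.7 mm and 7.16 degrees, less where a joint would pass 70% of its speed; a pose out of reach is approached as far as the arm can. A call with a gripper value outside its range is refused whole. The fingers move at their own pace and stop on an object; the grip force is fixed at half the most. Time passes only in rows, so rows that repeat a pose let the fingers close. It gives the time, the measured TCP pose, the force and the opening at its end, in the units of the state.
- readout.read_state(): the state, without advancing time (a new reading comes with each control period).
- optics.get_image(name): name is "scene" or "top" or "wrist"; returns a dict with "frame" (420x560x3 uint8, blue, green, red), "fx", "fy", "cx", "cy" (pixels), "rvec" (rotation vector, rad) and "tvec" (3), from world to camera coordinates, as OpenCV has them. Camera axes: x right, y down, z forward; pixel columns grow to the right and rows downward; lengths in mm; the calibration is good to about 2 mm. The wrist camera is an equidistant fisheye: a pixel r from the principal point sees the ray r / f radians off the axis. A picture is of the moment at which its call begins. There is no depth.
- workorder.job_done(): hands the job in, once; it reports no verdict.
Trained networks look in a picture, given as the dict that the camera call returned (one of the last four; its "shot" number tells which), for a name from the list of things; names that differ only in an ending like _2 or _b are one class to them, and where a whole thing is asked for, a point or a joint stands for the part that bears it (a point fixed in the world has none). Each returns a list of dicts, best first, with "conf" (0 to 1); they miss things now and then, are a little off and sometimes report something else, mostly with a low value. They report only what shows in the picture. A call takes as long as a camera call. They do not tell look-alikes from the thing itself.
- nets.silhouettes(name, picture): "region" (420x560 bool, what is visible of it) and "extent" ([left, top, right, bottom] in pixels, round what is visible of it).
- nets.tip_of(name, picture): "uv" ([column, row] in pixels: a listed point, or the origin of a listed thing).
The state is a dict: "clock": time; "joints": joint angles; "joint_vel": joint speeds; "joint_efforts": joint torques, N m; "position": TCP position; "ee_rot": TCP orientation; "contact_force": force on the tool from outside, world axes, zero at the start; "wrist_torque": the same for the moment, N m; "gripper_width": finger opening in mm.
Only numpy, scipy, OpenCV 4.12 (cv2) and the standard library are available. Lean on these libraries where they do the work, as an engineer would, in place of code of your own. Each camera call takes 0.05 s, during which the arm holds its last target.

## Working session

There is one attempt and no reset: what is moved stays moved. The work goes in short steps, Python scripts to look and compute and a tool call to move; the robot and the scene stay as the last step left them, time stands still between calls to the robot, and variables do not carry over. Pictures are saved under pics/ and viewed, and the job is handed in when it is done.

Besides the shell and the picture viewer there is one more tool, called in YAML: its name, and indented under it one key for each argument. move_arm: Moves the arm, as the interface text tells. Its arguments: {"type":"object","properties":{"steps":{"type":"array","items":{"type":"array","items":{"type":"number"}}}},"required":["steps"]}

```bash
mkdir -p pics; ls; python3 - <<'E'
from bench import readout, optics
import cv2
print(readout.read_state())
for n in ["scene","top","wrist"]:
    p=optics.get_image(n); cv2.imwrite(f"pics/{n}0.png",p["frame"]); print(n,{k:v for k,v in p.items() if k!="frame"})
E
```

```text
pics
{'clock': 0.0, 'joints': array([-1.05440332e+00,  3.85564831e-01,  6.63322658e-03, -5.01478828e-04,
       -1.19400718e+00, -2.58574302e-01]), 'joint_vel': array([-2.17993273e-03, -3.69518193e-04, -4.35378203e-04,  9.95516649e-05,
        4.44750910e-04,  5.70098514e-04]), 'joint_efforts': array([-2.77625850e-04, -3.92285728e+01,  1.88398200e+01,  4.18623358e+00,
       -4.66725411e-03, -9.69663176e-07]), 'position': array([ 159.2125035 , -603.77775934,  230.2191215 ]), 'ee_rot': array([-1.28460806e-01,  9.91713981e-01,  1.07987190e-03, -1.89000917e-04]), 'contact_force': array([ 0.61371897, -0.58470899,  0.03667066]), 'wrist_torque': array([-0.02106635, -0.02121811, -0.00206368]), 'gripper_width': 85.35349556283035}
scene {'fx': 473.10293843433135, 'fy': 473.10293843433135, 'cx': 279.5143065191788, 'cy': 204.6930671309787, 'rvec': array([ 0.88582182, -2.50315538,  1.13353301]), 'tvec': array([ 463.20958932,  298.41487079, 1126.46913058]), 'shot': 1}
top {'fx': 425.37192635290234, 'fy': 425.37192635290234, 'cx': 280.35661854873075, 'cy': 214.21520731456576, 'rvec': array([ 2.20709257, -2.16602887,  0.0766076 ]), 'tvec': array([  26.04997385,  574.65742565, 1435.40479875]), 'shot': 2}
wrist {'fx': 325.19226210127806, 'fy': 325.19226210127806, 'cx': 282.5726761847243, 'cy': 215.52242941182132, 'rvec': array([-1.80887639, -2.34945346, -0.31511181]), 'tvec': array([625.230926  , -33.41857302, 378.73110289]), 'shot': 3}
```

View pics/scene0.png

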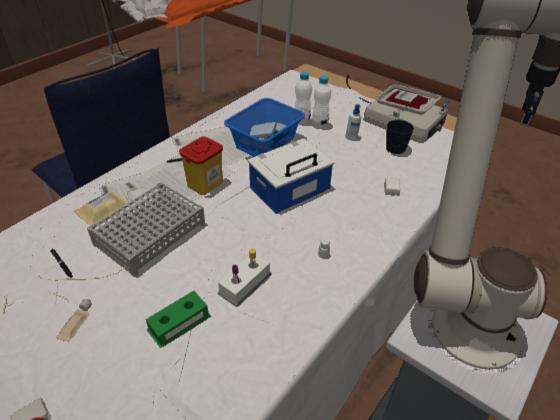

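View pics/top0.png

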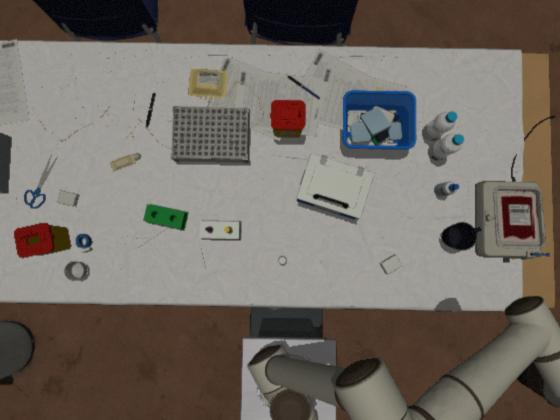

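View pics/wrist0.png

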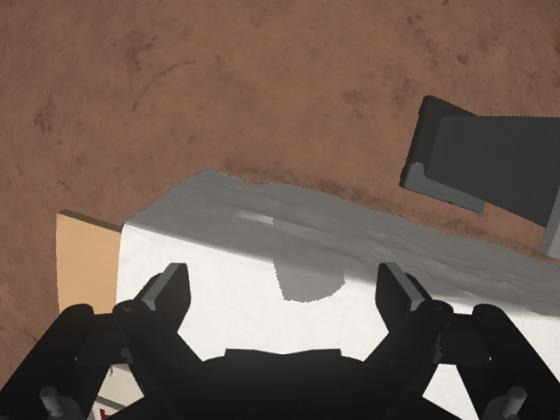

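The scene picture shows the white stand at about (245,280), with the purple cap at (235,269) and the yellow cap at (252,254). The green decoy stand is at (178,318). The blue box with its white lid is at (290,175), the handle at (301,162). In the top picture the purple cap is at (209,230), the yellow cap at (229,230) and the handle at (331,200).

Possible mix-ups:
- **Tube:** the yellow-capped tube at scene (252,254).
- **Stand:** the green stand at (178,318) and the grey rack at (148,225).
- **Box:** the open blue basket at (265,127).

I choose the purple cap in the white stand and the box with the white lid.

```bash
cat > h.py <<'E'
import numpy as np, cv2
from bench import readout, optics, nets
from scipy.spatial.transform import Rotation as R
def K(p): return np.array([[p['fx'],0,p['cx']],[0,p['fy'],p['cy']],[0,0,1]])
def ray(p,uv):
    M=cv2.Rodrigues(p['rvec'])[0]; d=M.T@np.linalg.inv(K(p))@np.array([uv[0],uv[1],1.]); 
    return -M.T@p['tvec'], d/np.linalg.norm(d)
def onz(p,uv,z):
    c,d=ray(p,uv); return c+d*(z-c[2])/d[2]
def proj(p,X):
    return cv2.projectPoints(np.array(X,float).reshape(-1,3),p['rvec'],p['tvec'],K(p),None)[0].reshape(-1,2)
def tri(ps,uvs):
    A=np.zeros((3,3));b=np.zeros(3);L=[]
    for p,u in zip(ps,uvs):
        c,d=ray(p,u);Q=np.eye(3)-np.outer(d,d);A+=Q;b+=Q@c;L.append((c,d))
    X=np.linalg.solve(A,b)
    return X,[round(float(np.linalg.norm((np.eye(3)-np.outer(d,d))@(X-c))),1) for c,d in L]
E
python3 - <<'E'
from h import *
s=optics.get_image("scene");t=optics.get_image("top")
np.set_printoptions(precision=1,suppress=True)
for n in ["blood_tube_center","empty_tube_center","tube_stand","well_a","well_b","carrier","lid_hinge","lid_handle","ointment_center","swab_center"]:
    o=[nets.tip_of(n,p)[:3] for p in (s,t)]
    for q in o: print(n,[(np.array(d['uv']),round(d['conf'],2)) for d in q])
    if o[0] and o[1]: print('   ',tri((s,t),(o[0][0]['uv'],o[1][0]['uv'])))
a=cv2.resize(s['frame'][225:345,130:290],(800,600),interpolation=cv2.INTER_CUBIC);cv2.imwrite('pics/c1.png',a)
b=cv2.resize(t['frame'][145:265,190:350],(800,600),interpolation=cv2.INTER_CUBIC);cv2.imwrite('pics/c2.png',b)
b=cv2.resize(s['frame'][115:235,220:380],(800,600),interpolation=cv2.INTER_CUBIC);cv2.imwrite('pics/c3.png',b)
E
```

```text
blood_tube_center [(array([239.7, 278.7]), 0.69)]
blood_tube_center [(array([208.5, 225.2]), 0.39)]
    (array([520.7, 269.7,  44.6]), [12.6, 12.6])
empty_tube_center [(array([254.3, 263.9]), 0.65)]
empty_tube_center [(array([209.9, 227.8]), 0.74), (array([212.3, 229.7]), 0.48), (array([226.8, 231.4]), 0.35)]
    (array([501.6, 250.3,  99.2]), [22.7, 22.7])
tube_stand [(array([245.6, 282.1]), 0.84), (array([182.9, 320. ]), 0.78)]
tube_stand [(array([221.9, 232. ]), 0.89), (array([168.9, 218.4]), 0.63)]
    (array([511.4, 238.2,   5.5]), [1.9, 1.9])
well_a [(array([164.6, 319.7]), 0.86), (array([253.3, 263.4]), 0.64), (array([188.3, 305.3]), 0.6)]
well_a [(array([172.8, 217.2]), 0.92), (array([230.9, 229.4]), 0.76), (array([154.4, 215.9]), 0.65)]
    (array([575.3, 427.8,  -7.9]), [23.1, 23.1])
well_b [(array([164.6, 319.7]), 0.86), (array([253.3, 263.4]), 0.64), (array([188.3, 305.3]), 0.6)]
well_b [(array([172.8, 217.2]), 0.92), (array([230.9, 229.4]), 0.76), (array([154.4, 215.9]), 0.65)]
    (array([575.3, 427.8,  -7.9]), [23.1, 23.1])
carrier [(array([289.9, 191.1]), 0.92), (array([323.8, 247.1]), 0.35)]
carrier [(array([329.8, 187.6]), 0.94), (array([279.9, 255.8]), 0.34), (array([389.8, 263.2]), 0.31)]
    (array([ 668.1, -139.2,  -16. ]), [6.8, 6.8])
lid_hinge [(array([277.4, 151.4]), 0.82)]
lid_hinge [(array([340.2, 166.8]), 0.69)]
    (array([ 726.1, -154.7,  103.9]), [0.2, 0.2])
lid_handle [(array([299.8, 156.1]), 0.65)]
lid_handle [(array([328.9, 199.8]), 0.74)]
    (array([ 611.3, -112.7,  162.4]), [0.5, 0.5])
ointment_center [(array([321.8, 249.2]), 0.7)]
ointment_center []
swab_center [(array([395.3, 188.6]), 0.57), (array([253. , 263.7]), 0.45), (array([233. , 291.2]), 0.32)]
swab_center [(array([389.2, 265.2]), 0.67)]
    (array([ 401.2, -342.6,    5.7]), [6.4, 6.4])
```

View pics/c1.png

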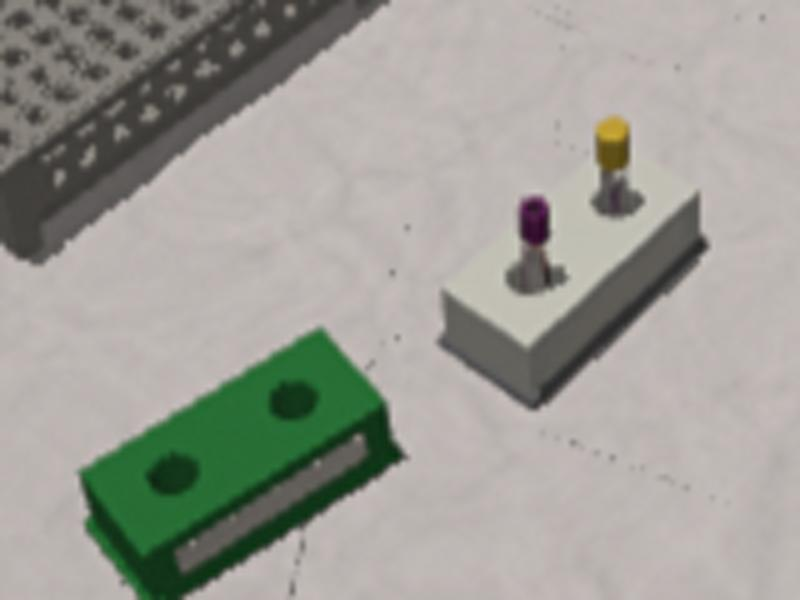

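View pics/c2.png

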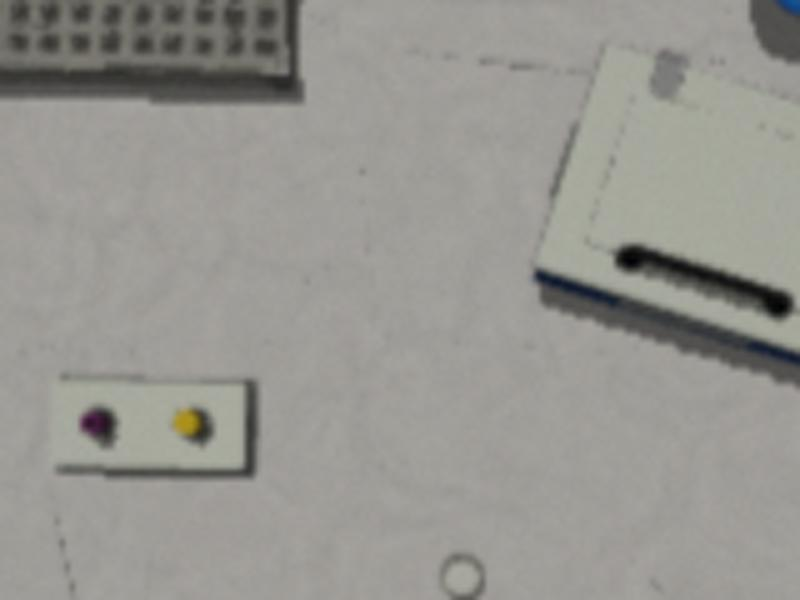

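View pics/c3.png

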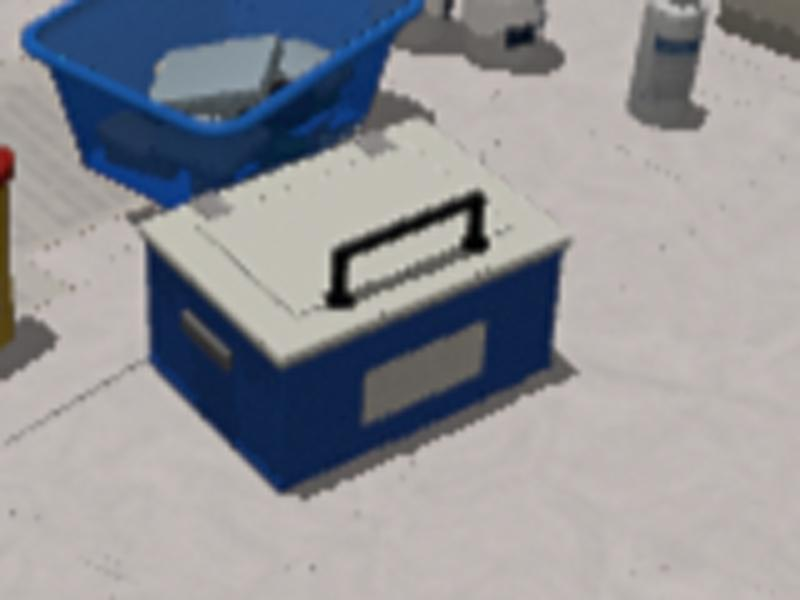

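The crops confirm the choice: the purple-capped tube with red contents is in the white stand, in the well nearer the green decoy. The lid handle is on the box with the white lid. Next I refine the poses.

```bash
python3 - <<'E'
from h import *
np.set_printoptions(precision=1,suppress=True)
s=optics.get_image("scene");t=optics.get_image("top")
def cen(p,box,col):
    x0,y0,x1,y1=box; f=p['frame'][y0:y1,x0:x1].astype(float); B,G,Rr=f[...,0],f[...,1],f[...,2]
    w=np.clip((np.minimum(B,Rr)-G) if col=='p' else (Rr-B)-40,0,None); w[w<15]=0
    yy,xx=np.mgrid[y0:y1,x0:x1]; return np.array([(w*xx).sum(),(w*yy).sum()])/w.sum()
for c,bs,bt in (('p',(228,258,244,278),(202,222,216,238)),('y',(246,244,260,262),(221,222,236,238))):
    a=cen(s,bs,c);b=cen(t,bt,c); print(c,a,b,tri((s,t),(a,b)),onz(s,a,86),onz(t,b,91))
# handle posts, handle ends
def cr(p,x,y,x0,y0): return (x0+x/5-.4,y0+y/5-.4)
# scene c3 off (220,115), top c2 off (190,145)
hl=tri((s,t),(cr(s,343,248,220,115),cr(t,632,257,190,145)));hr=tri((s,t),(cr(s,478,198,220,115),cr(t,778,303,190,145)))
print('handle ends',hl,hr, (hl[0]+hr[0])/2, np.degrees(np.arctan2(*(hl[0]-hr[0])[:2])))
# lid corners scene z=110 (lid top)
for n,q in dict(fl=(285,362),fr=(570,240),bl=(145,232),br=(422,120)).items(): print('lid',n,onz(s,cr(s,*q,220,115),108))
for n,q in dict(fl=(540,268),bl=(605,45)).items(): print('lid t',n,onz(t,cr(t,*q,190,145),108))
# stand: mask in top
for p,nm in ((s,'s'),(t,'t')):
    for d in nets.silhouettes('tube_stand',p)[:2]: print(nm,d['conf'],d['extent'])
for n,q in dict(tl=(60,378),tr=(246,382),br=(246,470),bl=(57,467)).items(): print('stand t',n,onz(t,cr(t,*q,190,145),46))
for n,q in dict(l=(443,292),f=(527,345),r=(697,193)).items(): print('stand s',n,onz(s,cr(s,*q,130,225),46))
for n in('ointment_center','swab_center'):
    d=nets.tip_of(n,s)[0]; print(n,onz(s,d['uv'],27 if 'o' in n[:1] else 14))
E
```

```text
p [235.4 268.2] [208.6 229.5] (array([515.5, 269.8,  85.3]), [0.2, 0.2]) [515.2 270.3  86. ] [515.1 268.7  91. ]
y [252.  251.9] [226.9 229. ] (array([516.9, 208.6,  91.3]), [1.0, 1.0]) [519.3 204.5  86. ] [517.8 209.3  91. ]
handle ends (array([623.5, -73.9, 149.8]), [0.8, 0.8]) (array([ 595.6, -166.4,  147. ]), [2.0, 2.0]) [ 609.6 -120.2  148.4] 16.787489782328617
lid fl [615.4 -13.  108. ]
lid fr [ 555.3 -214.2  108. ]
lid bl [757.9 -55.1 108. ]
lid br [ 701.1 -261.2  108. ]
lid t fl [620.7 -17.7 108. ]
lid t bl [767.  -57.6 108. ]
s 0.8 [218.5, 254.3, 268.5, 306.9]
s 0.79 [148.6, 289.2, 210.7, 346.2]
t 0.72 [200.0, 221.1, 245.3, 239.8]
t 0.59 [145.9, 202.1, 191.2, 227.4]
stand t tl [547.2 300.7  46. ]
stand t tr [546.8 175.8  46. ]
stand t br [487.9 174.3  46. ]
stand t bl [487.5 300.8  46. ]
stand s l [540.4 307.7  46. ]
stand s f [486.8 305.5  46. ]
stand s r [485.  179.1  46. ]
ointment_center [416.   32.3  27. ]
swab_center [ 404.2 -350.2   14. ]
```

move_arm:
  steps:
    - [0.2, 18, 36, 0, 0, 0, 0.06]
    - [0.2, 36, 72, 0, 0, 0, 0.12]
    - [0.2, 54, 108, 0, 0, 0, 0.18]
    - [0.2, 72, 144, 0, 0, 0, 0.24]
    - [0.2, 90, 180, 0, 0, 0, 0.3]

```text
clock: 1.97
position: [249.7, -422.7, 231.4]
ee_rot: [-0.276, 0.961, -0.0, 0.0]
contact_force: [2.5, 0.0, 0.1]
gripper_width: 51.2
```

move_arm:
  steps:
    - [0.2, 18, 36, 0, 0, 0, 0.06]
    - [0.2, 36, 72, 0, 0, 0, 0.12]
    - [0.2, 54, 108, 0, 0, 0, 0.18]
    - [0.2, 72, 144, 0, 0, 0, 0.24]
    - [0.2, 90, 180, 0, 0, 0, 0.3]

```text
clock: 2.38
position: [339.8, -242.6, 231.8]
ee_rot: [-0.417, 0.909, -0.0, 0.0]
contact_force: [1.8, -0.9, 0.7]
gripper_width: 51.2
```

move_arm:
  steps:
    - [0.2, 13, 37, -4, 0, 0, 0.06]
    - [0.2, 26, 74, -8, 0, 0, 0.12]
    - [0.2, 39, 111, -12, 0, 0, 0.18]
    - [0.2, 52, 148, -16, 0, 0, 0.24]
    - [0.2, 65, 185, -20, 0, 0, 0.3]

```text
clock: 2.8
position: [404.6, -57.3, 211.7]
ee_rot: [-0.549, 0.836, -0.0, 0.001]
contact_force: [0.8, -0.8, 0.4]
gripper_width: 51.0
```

move_arm:
  steps:
    - [0.2, 13, 37, -6, 0, 0, 0.06]
    - [0.2, 26, 74, -12, 0, 0, 0.12]
    - [0.2, 39, 111, -18, 0, 0, 0.18]
    - [0.2, 52, 148, -24, 0, 0, 0.24]
    - [0.2, 65, 185, -30, 0, 0, 0.3]

```text
clock: 3.22
position: [469.6, 127.8, 181.4]
ee_rot: [-0.667, 0.745, -0.0, 0.0]
contact_force: [1.1, -1.2, 0.3]
gripper_width: 51.4
```

move_arm:
  steps:
    - [0.0, 12, 36, -8, 0, 0, 0.04]
    - [0.0, 24, 72, -16, 0, 0, 0.08]
    - [0.0, 36, 108, -24, 0, 0, 0.113]
    - [0.0, 46, 143, -31, 0, 0, 0.113]
    - [0.0, 46, 143, -31, 0, 0, 0.113]

```text
clock: 3.63
position: [516.8, 274.0, 148.3]
ee_rot: [0.709, -0.706, 0.0, -0.0]
contact_force: [0.2, 0.5, 0.4]
gripper_width: 42.6
```

```bash
python3 - <<'E'
from h import *
s=optics.get_image("scene");t=optics.get_image("top");w=optics.get_image("wrist")
st=readout.read_state();print(st['position'],st['ee_rot'],st['joints'],st['contact_force'],{k:w[k] for k in('rvec','tvec')})
cv2.imwrite('pics/w1.png',w['frame'])
cv2.imwrite('pics/s1.png',cv2.resize(s['frame'][200:320,160:320],(800,600),interpolation=cv2.INTER_CUBIC))
# predicted purple cap top in the wrist
def fish(p,X):
    M=cv2.Rodrigues(p['rvec'])[0];c=M@np.array(X,float)+p['tvec'];th=np.arctan2(np.hypot(c[0],c[1]),c[2]);a=np.arctan2(c[1],c[0]);r=th*p['fx'];return p['cx']+r*np.cos(a),p['cy']+r*np.sin(a)
for X in ((515.3,270,97),(517.5,207,99),(515.3,270,46)): print(X,fish(w,X))
for n in('blood_tube_center','well_b'): print([(d['uv'],d['conf']) for d in nets.tip_of(n,w)])
E
```

```text
[515.02404112 268.67717069 149.85162174] [ 7.07275983e-01 -7.06937256e-01 -4.14859278e-05  6.31558675e-04] [ 7.59500250e-01  3.81274430e-01 -2.16457007e-01 -6.03542596e-05
 -9.74329745e-01 -7.58987283e-01] [-0.72832042 -0.70695507 -0.07346878] {'rvec': array([-0.00427223,  3.11327123,  0.41264453]), 'tvec': array([ 515.87089481, -270.25621184,  229.90471492])}
(515.3, 270, 97) (np.float64(282.37773721309463), np.float64(238.19241380967293))
(517.5, 207, 99) (np.float64(278.9276327390512), np.float64(137.3975591949433))
(515.3, 270, 46) (np.float64(282.3680455318998), np.float64(216.90881753464922))
[]
[([279.2, 221.4], 0.92), ([280.4, 137.4], 0.87), ([243.0, 347.0], 0.62)]
```

View pics/w1.png

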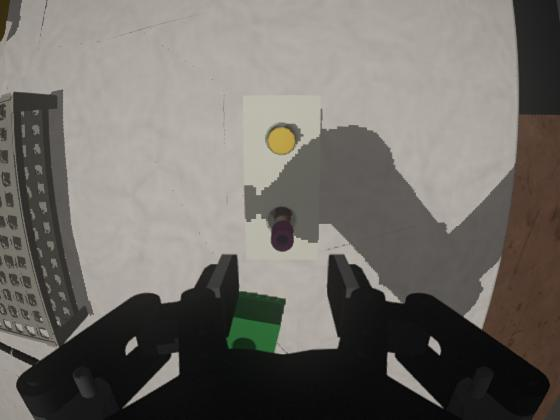

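View pics/s1.png

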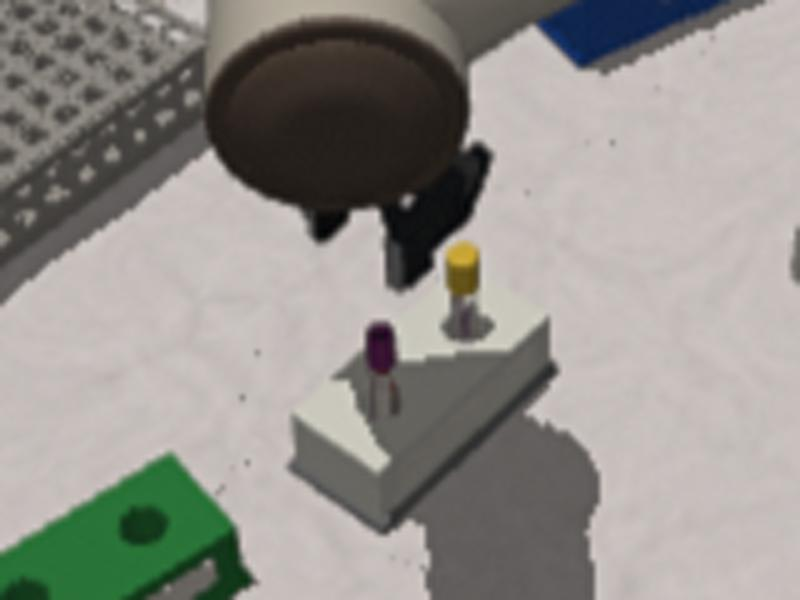

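The wrist picture shows the purple cap at (283,240), between the fingers. I predicted (282,238), so the estimate is good to about 1 mm. The yellow cap is at (281,139), clear of the jaws. Descending to grasp.

move_arm:
  steps:
    - [0.0, -0.5, 1.5, -20, 0, 0, 0]
    - [0.0, -0.5, 1.5, -40, 0, 0, 0]
    - [0.0, -0.5, 1.5, -60, 0, 0, 0]
    - [0.0, -0.5, 1.5, -78, 0, 0, 0]
    - [0.0, -0.5, 1.5, -86, 0, 0, 0]

```text
clock: 4.3
position: [513.7, 268.1, 62.8]
ee_rot: [-0.706, 0.708, 0.0, -0.002]
contact_force: [-0.2, -0.5, -0.3]
gripper_width: 42.4
```

move_arm:
  steps:
    - [-0.3, 0, 0, 0, 0, 0, 0]
    - [-0.6, 0, 0, 0, 0, 0, 0]
    - [-1, 0, 0, 0, 0, 0, 0]
    - [-1, 0, 0, 0, 0, 0, 0]
    - [-1, 0, 0, 0, 0, 0, 0]

```text
clock: 4.72
position: [515.5, 270.6, 65.6]
ee_rot: [0.707, -0.707, 0.0, -0.001]
contact_force: [0.4, -0.5, 1.8]
gripper_width: 13.5
```

```bash
python3 - <<'E'
from h import *
s=optics.get_image("scene");w=optics.get_image("wrist")
st=readout.read_state();print(st['position'],st['ee_rot'],st['contact_force'],st['wrist_torque'],st['gripper_width'])
cv2.imwrite('pics/w2.png',w['frame'])
cv2.imwrite('pics/s2.png',cv2.resize(s['frame'][200:320,160:320],(800,600),interpolation=cv2.INTER_CUBIC))
E
```

```text
[515.48719724 270.63638048  65.56170548] [ 7.07234480e-01 -7.06978142e-01  2.02514478e-04 -1.12061490e-03] [-1.08618535 -0.02850567  3.411197  ] [-0.01702756  0.17012072 -0.05087903] 13.481920107040526
```

View pics/w2.png

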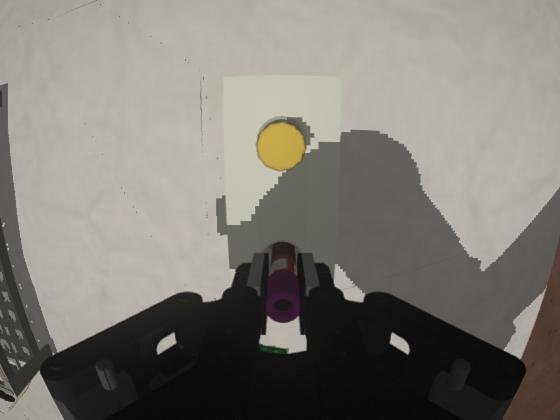

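View pics/s2.png

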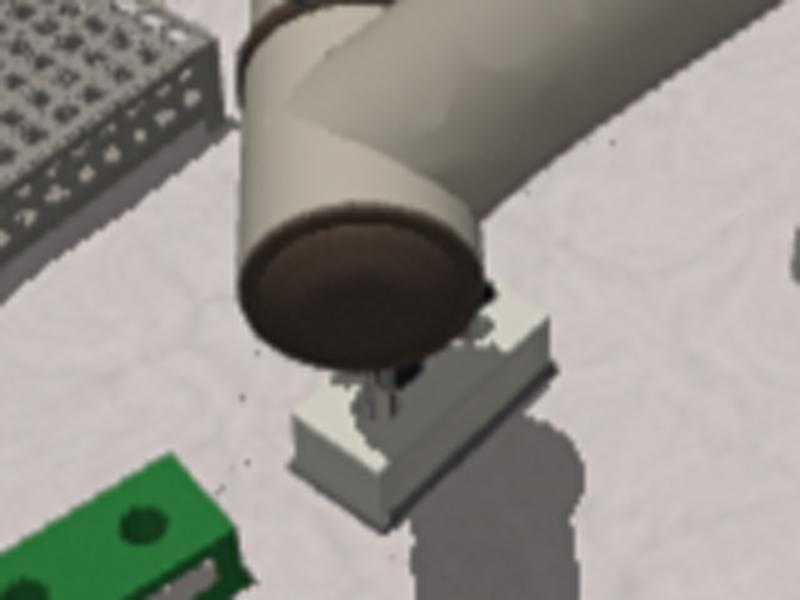

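The wrist picture shows the pads closed on the tube at about (283,275). The cap is at (283,295) and the yellow tube at (281,147) is untouched. The opening of 13.5 mm suggests the grip is on the body just below the cap. Lifting.

move_arm:
  steps:
    - [-1, 0, 0, 20, 0, 0, 0]
    - [-1, 0, 0, 45, 0, 0, 0]
    - [-1, 0, 0, 75, 0, 0, 0]
    - [-1, 0, 0, 105, 0, 0, 0]
    - [-1, 0, 0, 130, 0, 0, 0]

```text
clock: 5.23
position: [515.1, 270.4, 196.8]
ee_rot: [0.707, -0.707, 0.0, -0.001]
contact_force: [-0.2, 0.6, -0.7]
gripper_width: 13.6
```

```bash
python3 - <<'E'
from h import *
s=optics.get_image("scene");w=optics.get_image("wrist")
st=readout.read_state();print(st['position'],st['ee_rot'],st['contact_force'],st['wrist_torque'],st['gripper_width'],st['joints'])
cv2.imwrite('pics/w3.png',w['frame'])
cv2.imwrite('pics/s3.png',cv2.resize(s['frame'][180:330,140:340],(800,600),interpolation=cv2.INTER_CUBIC))
E
```

```text
[517.20877267 271.88471866 199.97970193] [ 0.70743996 -0.7067516   0.00091256 -0.00548229] [ 0.33046018 -0.01975326  0.27946794] [-0.01844336  0.00334395  0.03317352] 13.439181234167783 [ 0.76181474  0.33443602 -0.15095236  0.00177489 -1.07440321 -0.76167795]
```

View pics/w3.png

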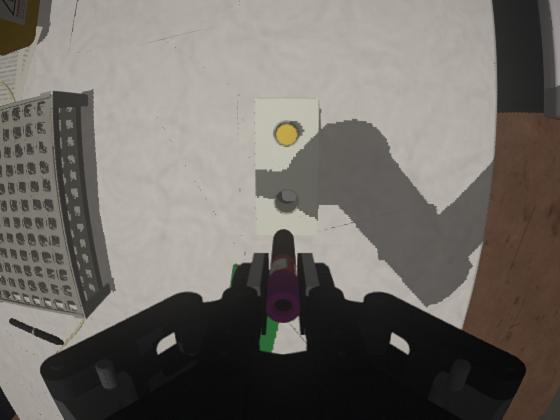

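View pics/s3.png

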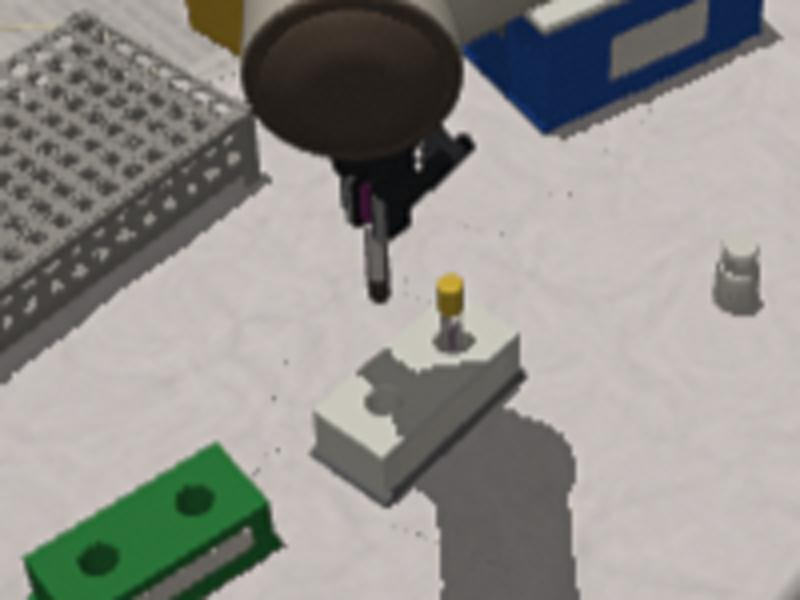

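```bash
cat >> h.py <<'E'
def fish(p,X):
    M=cv2.Rodrigues(p['rvec'])[0];c=M@np.array(X,float)+p['tvec'];th=np.arctan2(np.hypot(c[0],c[1]),c[2]);a=np.arctan2(c[1],c[0]);r=th*p['fx'];return np.array([p['cx']+r*np.cos(a),p['cy']+r*np.sin(a)])
E
python3 - <<'E'
from h import *
np.set_printoptions(precision=1,suppress=True)
s=optics.get_image("scene");w=optics.get_image("wrist")
st=readout.read_state();P=st['position'];print(P,st['ee_rot'])
for dz in (97-65,6-65,46-65,75-65):
    X=P+[0,0,dz]; print(dz,fish(w,X),(proj(s,X)[0]-[140,180])*4)
# fit tilt about x from wrist: pivot grasp pt at P+[0,0,~10]
for a in (-15,-10,-5,0,5,10,15):
    d=np.array([0,np.sin(np.radians(a)),-np.cos(np.radians(a))]); G=P+[0,0,12]
    f=G+d*71; c=G-d*20
    print(a,'foot',fish(w,f),(proj(s,f)[0]-[140,180])*4,'top',fish(w,c),(proj(s,c)[0]-[140,180])*4)
E
```

```text
[514.7 270.3 195. ] [-0.7  0.7  0.   0. ]
32 [284.9 303.4] [371.4 186.2]
-59 [284.7 231.9] [378.6 297.3]
-19 [284.7 255.1] [375.5 250. ]
10 [284.8 279. ] [373.2 214.2]
-15 foot [284.8 205.7] [399.5 276.8] top [284.8 313.3] [365.1 192.2]
-10 foot [284.7 214.3] [392.7 284.1] top [284.8 310.3] [367.1 190. ]
-5 foot [284.7 223.1] [385.8 291. ] top [284.9 307. ] [369.2 188. ]
0 foot [284.7 231.9] [378.6 297.3] top [284.9 303.4] [371.4 186.2]
5 foot [284.6 240.9] [371.4 303.1] top [284.9 299.6] [373.5 184.6]
10 foot [284.6 250. ] [364.2 308.2] top [284.9 295.5] [375.7 183.3]
15 foot [284.6 259.1] [357.  312.7] top [284.9 291.3] [377.8 182.1]
```

The tube hangs vertical: I predicted its foot at wrist (285,232) and see it at (283,231). Next I raise it a little more and tip it 45° in the arm plane.

move_arm:
  steps:
    - [-1, 0, 0, 10, -0.07, 0.073, 0]
    - [-1, 0, 0, 20, -0.14, 0.147, 0]
    - [-1, 0, 0, 30, -0.21, 0.22, 0]
    - [-1, 0, 0, 40, -0.28, 0.293, 0]
    - [-1, 0, 0, 40, -0.345, 0.361, 0]

```text
clock: 5.85
position: [515.4, 270.5, 235.2]
ee_rot: [0.685, -0.685, -0.005, 0.249]
contact_force: [-0.1, 0.7, -0.7]
gripper_width: 13.8
```

move_arm:
  steps:
    - [-1, 0, 0, 0, -0.07, 0.073, 0]
    - [-1, 0, 0, 0, -0.13, 0.136, 0]
    - [-1, 0, 0, 0, -0.18, 0.189, 0]
    - [-1, 0, 0, 0, -0.199, 0.208, 0]
    - [-1, 0, 0, 0, -0.199, 0.208, 0]

```text
clock: 6.27
position: [514.4, 270.4, 229.8]
ee_rot: [0.652, -0.652, -0.009, 0.387]
contact_force: [-0.8, -0.8, 0.7]
gripper_width: 13.8
```

```bash
python3 - <<'E'
from h import *
s=optics.get_image("scene");t=optics.get_image("top")
st=readout.read_state();print(st['clock'],st['position'],R.from_quat(st['ee_rot']).as_matrix()[:,2],st['contact_force'],st['gripper_width'],st['joints'])
z=R.from_quat(st['ee_rot']).as_matrix()[:,2];P=st['position']
print((proj(s,[P-32*z,P+59*z])-[140,160])*4)
cv2.imwrite('pics/s4.png',cv2.resize(s['frame'][160:310,140:340],(800,600),interpolation=cv2.INTER_CUBIC))
E
```

```text
6.3667 [514.67125536 270.07466298 232.65263926] [-0.51341934 -0.49071243 -0.70398998] [-0.39568633 -0.00899932 -0.26482851] 13.451483821192628 [ 7.62052666e-01  7.21667866e-01  3.76973981e-01  5.79047220e-04
 -2.01589857e+00 -7.61988708e-01]
[[327.42607699 230.99403163]
 [448.59527246 307.49726069]]
```

View pics/s4.png

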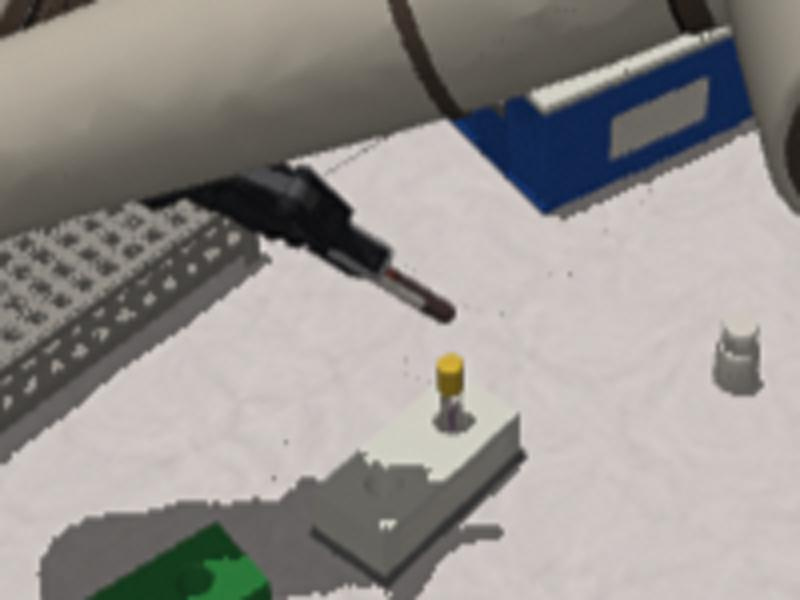

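The picture shows the tube tipped, with its foot at crop (450,313). That agrees with a prediction of (449,307), and the tool tilt reads 45.2°. Holding still for more than 2 s.

move_arm:
  steps:
    - [-1, 0, 0, 0, 0, 0, 0]
    - [-1, 0, 0, 0, 0, 0, 0]
    - [-1, 0, 0, 0, 0, 0, 0]
    - [-1, 0, 0, 0, 0, 0, 0]
    - [-1, 0, 0, 0, 0, 0, 0]

```text
clock: 6.78
position: [514.8, 270.1, 234.9]
ee_rot: [-0.653, 0.653, 0.009, -0.383]
contact_force: [-0.7, -0.1, 0.4]
gripper_width: 13.8
```

move_arm:
  steps:
    - [-1, 0, 0, 0, 0, 0, 0]
    - [-1, 0, 0, 0, 0, 0, 0]
    - [-1, 0, 0, 0, 0, 0, 0]
    - [-1, 0, 0, 0, 0, 0, 0]
    - [-1, 0, 0, 0, 0, 0, 0]

```text
clock: 7.2
position: [514.9, 270.2, 234.3]
ee_rot: [-0.653, 0.653, 0.009, -0.383]
contact_force: [0.4, 0.2, 0.2]
gripper_width: 13.3
```

move_arm:
  steps:
    - [-1, 0, 0, 0, 0, 0, 0]
    - [-1, 0, 0, 0, 0, 0, 0]
    - [-1, 0, 0, 0, 0, 0, 0]
    - [-1, 0, 0, 0, 0, 0, 0]
    - [-1, 0, 0, 0, 0, 0, 0]

```text
clock: 7.62
position: [514.9, 270.2, 234.3]
ee_rot: [-0.653, 0.653, 0.009, -0.383]
contact_force: [0.9, 0.5, -0.2]
gripper_width: 13.5
```

move_arm:
  steps:
    - [-1, 0, 0, 0, 0, 0, 0]
    - [-1, 0, 0, 0, 0, 0, 0]
    - [-1, 0, 0, 0, 0, 0, 0]
    - [-1, 0, 0, 0, 0, 0, 0]
    - [-1, 0, 0, 0, 0, 0, 0]

```text
clock: 8.03
position: [514.9, 270.2, 234.3]
ee_rot: [-0.653, 0.653, 0.009, -0.383]
contact_force: [-0.3, -0.4, -0.3]
gripper_width: 13.7
```

move_arm:
  steps:
    - [-1, 0, 0, 0, 0, 0, 0]
    - [-1, 0, 0, 0, 0, 0, 0]
    - [-1, 0, 0, 0, 0, 0, 0]
    - [-1, 0, 0, 0, 0, 0, 0]
    - [-1, 0, 0, 0, 0, 0, 0]

```text
clock: 8.45
position: [514.9, 270.2, 234.3]
ee_rot: [-0.653, 0.653, 0.009, -0.383]
contact_force: [0.1, 0.2, -0.1]
gripper_width: 13.6
```

move_arm:
  steps:
    - [-1, 0, 0, 0, 0, 0, 0]
    - [-1, 0, 0, 0, 0, 0, 0]
    - [-1, 0, 0, 0, 0, 0, 0]
    - [-1, 0, 0, 0, 0, 0, 0]
    - [-1, 0, 0, 0, 0, 0, 0]

```text
clock: 8.87
position: [514.9, 270.2, 234.3]
ee_rot: [-0.653, 0.653, 0.009, -0.383]
contact_force: [-0.3, 0.4, 1.1]
gripper_width: 13.7
```

move_arm:
  steps:
    - [-1, 0, 0, 0, 0, 0, 0]
    - [-1, 0, 0, 0, 0, 0, 0]
    - [-1, 0, 0, 0, 0, 0, 0]
    - [-1, 0, 0, 0, 0, 0, 0]
    - [-1, 0, 0, 0, 0, 0, 0]

```text
clock: 9.28
position: [514.9, 270.2, 234.3]
ee_rot: [-0.653, 0.653, 0.009, -0.383]
contact_force: [0.7, -0.5, -0.8]
gripper_width: 13.1
```

move_arm:
  steps:
    - [-1, 0, 0, 0, 0.07, -0.073, 0]
    - [-1, 0, 0, 0, 0.14, -0.147, 0]
    - [-1, 0, 0, 0, 0.21, -0.22, 0]
    - [-1, 0, 0, 0, 0.28, -0.293, 0]
    - [-1, 0, 0, 0, 0.345, -0.361, 0]

```text
clock: 9.7
position: [515.2, 270.4, 235.2]
ee_rot: [0.7, -0.7, -0.003, 0.14]
contact_force: [0.1, 0.2, 0.6]
gripper_width: 13.5
```

move_arm:
  steps:
    - [-1, 0, 0, -20, 0.07, -0.073, 0]
    - [-1, 0, 0, -40, 0.13, -0.136, 0]
    - [-1, 0, 0, -60, 0.18, -0.189, 0]
    - [-1, 0, 0, -70, 0.199, -0.208, 0]
    - [-1, 0, 0, -70, 0.199, -0.208, 0]

```text
clock: 10.12
position: [512.4, 268.0, 162.6]
ee_rot: [-0.707, 0.707, 0.001, -0.002]
contact_force: [-0.9, 0.0, 0.3]
gripper_width: 13.5
```

```bash
python3 - <<'E'
from h import *
np.set_printoptions(precision=2,suppress=True)
s=optics.get_image("scene");w=optics.get_image("wrist")
st=readout.read_state();print(st['clock'],st['position'],st['ee_rot'],st['contact_force'],st['gripper_width'])
P=st['position'];z=R.from_quat(st['ee_rot']).as_matrix()[:,2]
print('foot,top pred',fish(w,P+59*z),fish(w,P-32*z),(proj(s,[P+59*z,P-32*z])-[140,180])*4)
for x,y in((515,271),): print('well pred',fish(w,(x,y,46)),fish(w,(x,y-64,99)))
cv2.imwrite('pics/w5.png',cv2.resize(w['frame'][90:330,120:440],(800,600)))
cv2.imwrite('pics/s5.png',cv2.resize(s['frame'][180:330,140:340],(800,600),interpolation=cv2.INTER_CUBIC))
E
```

```text
10.2167 [515.21 270.22 165.03] [ 0.71 -0.71  0.    0.  ] [0.93 0.39 0.47] 13.334985195303789
foot,top pred [280.68 236.33] [279.75 310.61] [[380.39 330.79]
 [373.37 223.73]]
well pred [281.29 214.01] [281.09 137.71]
```

View pics/w5.png

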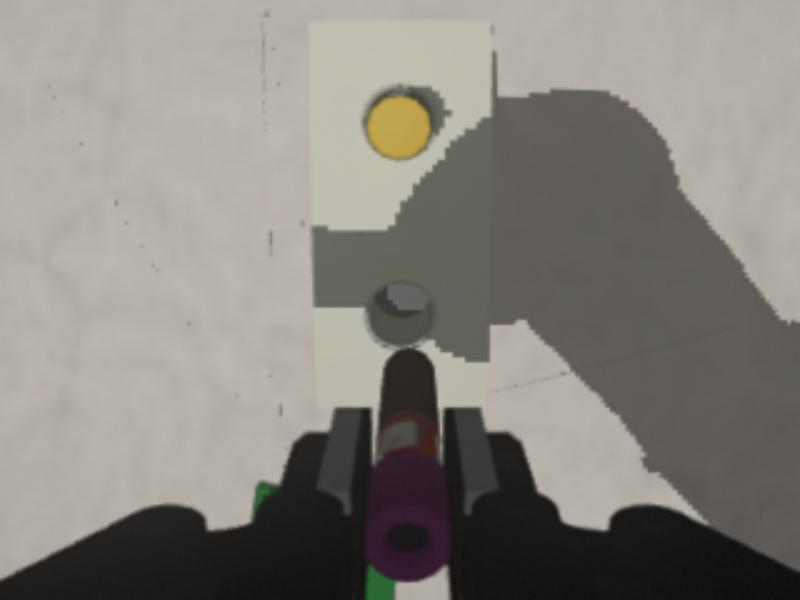

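View pics/s5.png

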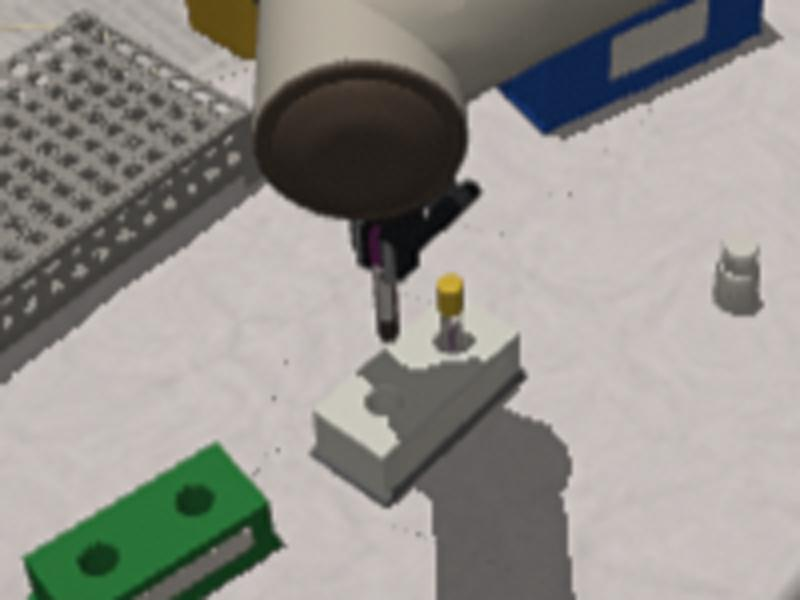

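The wrist picture shows the well mouth centre at full-image (280,216), so the well is near (515.5,272). The tube foot is straight above it. Lowering with a small correction.

move_arm:
  steps:
    - [-1, 0.5, 1, -15, 0, 0, 0]
    - [-1, 0.5, 1, -35, 0, 0, 0]
    - [-1, 0.5, 1, -55, 0, 0, 0]
    - [-1, 0.5, 1, -72, 0, 0, 0]
    - [-1, 0.5, 1, -85, 0, 0, 0]

```text
clock: 10.63
position: [516.3, 272.1, 78.7]
ee_rot: [0.707, -0.707, 0.0, 0.0]
contact_force: [0.1, 0.3, -0.8]
gripper_width: 13.7
```

move_arm:
  steps:
    - [-1, 0, 0, -5, 0, 0, 0]
    - [-1, 0, 0, -9, 0, 0, 0]
    - [-1, 0, 0, -13, 0, 0, 0]
    - [-1, 0, 0, -15, 0, 0, 0]
    - [-1, 0, 0, -15, 0, 0, 0]

```text
clock: 11.05
position: [516.4, 272.0, 65.6]
ee_rot: [0.707, -0.707, 0.0, -0.001]
contact_force: [1.0, -0.5, 1.4]
gripper_width: 13.5
```

move_arm:
  steps:
    - [-1, 0, 0, -0.5, 0, 0, 0]
    - [-1, 0, 0, -1, 0, 0, 0]
    - [-1, 0, 0, -1, 0, 0, 0]

```text
clock: 11.3
position: [516.5, 272.0, 65.5]
ee_rot: [0.707, -0.707, 0.0, -0.002]
contact_force: [-0.7, 0.5, 7.6]
gripper_width: 13.9
```

```bash
python3 - <<'E'
from h import *
np.set_printoptions(precision=2,suppress=True)
w=optics.get_image("wrist")
st=readout.read_state();print(st['clock'],st['position'],st['contact_force'],st['gripper_width'])
cv2.imwrite('pics/w6.png',cv2.resize(w['frame'][90:330,120:440],(800,600)))
E
```

```text
11.35 [516.47 272.05  65.52] [-1.26 -0.45  6.53] 13.595192407868883
```

View pics/w6.png

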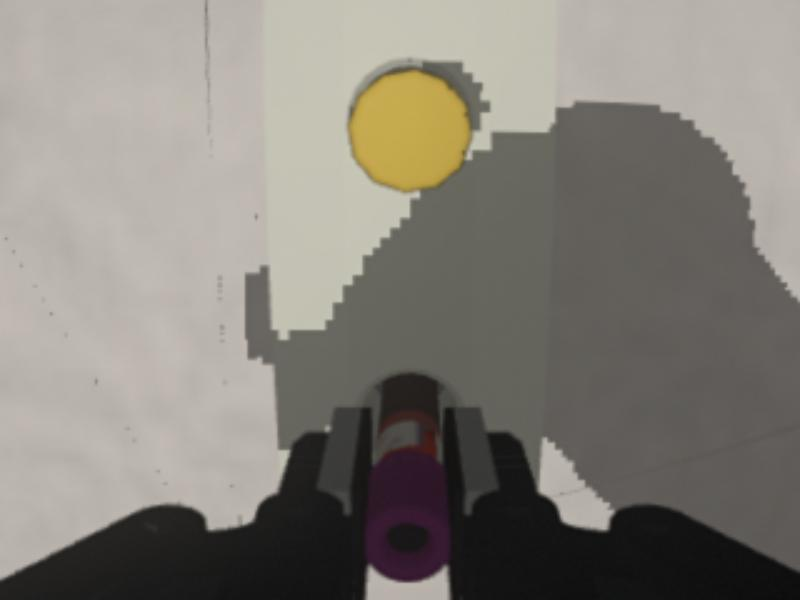

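The tube is in its well and on the floor: z stays at 65.5 while the force is +7 N. I relieve the push, open gently and rise straight up.

move_arm:
  steps:
    - [-1, 0, 0, 0.8, 0, 0, 0]
    - [-0.6, 0, 0, 0.8, 0, 0, 0]
    - [-0.3, 0, 0, 0.8, 0, 0, 0]
    - [-0.1, 0, 0, 0.8, 0, 0, 0]
    - [-0.1, 0, 0, 0.8, 0, 0, 0]

```text
clock: 11.77
position: [515.2, 271.0, 63.8]
ee_rot: [-0.707, 0.707, 0.0, -0.0]
contact_force: [0.7, -0.8, -0.7]
gripper_width: 38.4
```

move_arm:
  steps:
    - [-0.1, 0, 0, 4, 0, 0, 0]
    - [-0.1, 0, 0, 15, 0, 0, 0]
    - [-0.1, 0, 0, 35, 0, 0, 0]
    - [-0.1, 0, 0, 65, 0, 0, 0]
    - [-0.1, 0, 0, 100, 0, 0, 0]

```text
clock: 12.18
position: [514.5, 270.5, 164.5]
ee_rot: [-0.707, 0.707, 0.0, -0.002]
contact_force: [0.8, 0.8, 1.2]
gripper_width: 38.7
```

```bash
python3 - <<'E'
from h import *
np.set_printoptions(precision=2,suppress=True)
s=optics.get_image("scene");w=optics.get_image("wrist")
st=readout.read_state();print(st['clock'],st['position'],st['ee_rot'],st['contact_force'],st['gripper_width'],st['joints'])
cv2.imwrite('pics/w7.png',cv2.resize(w['frame'][90:330,120:440],(800,600)))
cv2.imwrite('pics/s7.png',cv2.resize(s['frame'][180:330,140:340],(800,600),interpolation=cv2.INTER_CUBIC))
E
```

```text
12.2833 [518.82 273.49 171.76] [ 0.71 -0.71  0.   -0.01] [-0.05 -0.51  0.43] 38.25125746140755 [ 0.76  0.36 -0.19  0.   -1.01 -0.76]
```

View pics/w7.png

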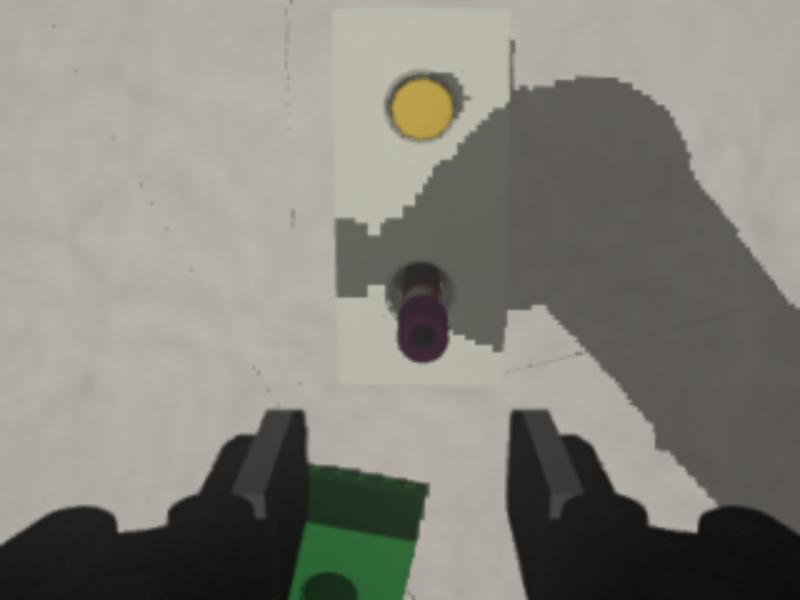

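View pics/s7.png

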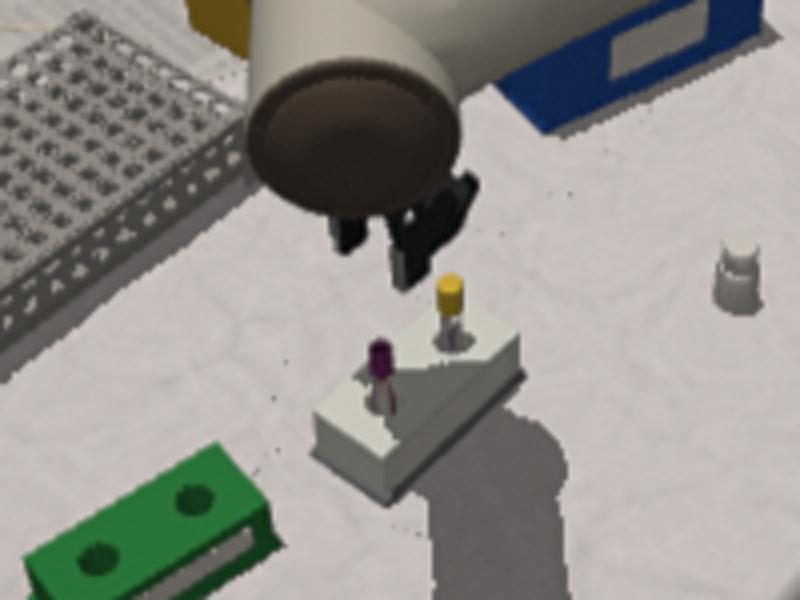

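The tube stands upright in its original well and is released: cap at wrist crop (422,330), scene crop (381,358). The yellow tube is unchanged. Next is the lid: I fit the box pose with the known geometry.

```bash
cat > fit.py <<'E'
from h import *
from scipy.optimize import least_squares
np.set_printoptions(precision=2,suppress=True)
s=dict(fx=473.10293843433135,fy=473.10293843433135,cx=279.5143065191788,cy=204.6930671309787,rvec=np.array([0.88582182,-2.50315538,1.13353301]),tvec=np.array([463.20958932,298.41487079,1126.46913058]))
t=dict(fx=425.37192635290234,fy=425.37192635290234,cx=280.35661854873075,cy=214.21520731456576,rvec=np.array([2.20709257,-2.16602887,0.0766076]),tvec=np.array([26.04997385,574.65742565,1435.40479875]))
c=lambda x,y,x0,y0:(x0+x/5-.4,y0+y/5-.4)
# local pts rel hinge mid: x forward(neg= front), y
obs=[(s,(-128,46,44),c(343,248,220,115)),(s,(-128,-46,44),c(478,198,220,115)),(t,(-128,46,44),c(632,257,190,145)),(t,(-128,-46,44),c(778,303,190,145)),
 (s,(-75-75,0,0),None)]
obs=[o for o in obs if o[2] is not None]
def W(q,X): 
    x,y,a=q; X=np.array(X); return np.array([x+X[0]*np.cos(a)-X[1]*np.sin(a),y+X[0]*np.sin(a)+X[1]*np.cos(a),100+X[2]])
f=lambda q:np.concatenate([proj(p,W(q,X))[0]-u for p,X,u in obs])
r=least_squares(f,[732,-157,-.29]);q=r.x
print(q,r.fun,'bar',W(q,(-128,0,44)))
print('lid corners', [(proj(s,W(q,X))[0]-[220,115])*5 for X in((-150,105,10),(-150,-105,10),(0,105,10),(0,-105,10))])
E
python3 fit.py
```

```text
[ 732.5  -161.6    -0.32] [ 0.15  0.69 -1.17  0.77  1.37 -0.04 -0.04  0.34] bar [ 610.8  -121.92  144.  ]
lid corners [array([275.95, 350.25]), array([566.17, 233.53]), array([141.39, 217.86]), array([421.84, 115.9 ])]
```

move_arm:
  steps:
    - [-0.3, 6, -38, 11, 0, 0, -0.03]
    - [-0.3, 12, -76, 22, 0, 0, -0.06]
    - [-0.3, 18, -114, 33, 0, 0, -0.09]
    - [-0.3, 24, -152, 44, 0, 0, -0.12]
    - [-0.3, 30, -190, 55, 0, 0, -0.15]

```text
clock: 12.7
position: [545.3, 79.5, 220.5]
ee_rot: [-0.652, 0.758, -0.0, 0.001]
contact_force: [1.3, -1.2, -0.7]
gripper_width: 30.3
```

move_arm:
  steps:
    - [-0.3, 6, -38, 1, 0, 0, -0.03]
    - [-0.3, 12, -76, 2, 0, 0, -0.06]
    - [-0.3, 18, -114, 3, 0, 0, -0.09]
    - [-0.3, 24, -152, 4, 0, 0, -0.12]
    - [-0.3, 33.6, -190, 5, 0, 0, -0.145]

```text
clock: 13.12
position: [578.5, -110.7, 225.2]
ee_rot: [-0.595, 0.804, -0.0, 0.0]
contact_force: [0.7, 0.4, 0.5]
gripper_width: 30.0
```

move_arm:
  steps:
    - [-0.3, 0, 0, 0, -0.033, -0.112, 0]
    - [-0.3, 0, 0, 0, -0.066, -0.223, 0]
    - [-0.3, 0, 0, 0, -0.097, -0.325, 0]
    - [-0.3, 0, 0, 0, -0.125, -0.418, 0]
    - [-0.3, 0, 0, 0, -0.125, -0.418, 0]

```text
clock: 13.53
position: [568.3, -110.3, 217.0]
ee_rot: [-0.583, 0.785, -0.17, 0.123]
contact_force: [-2.3, -1.0, -3.2]
gripper_width: 30.4
```

```bash
python3 - <<'E'
from h import *
np.set_printoptions(precision=3,suppress=True)
s=optics.get_image("scene");w=optics.get_image("wrist");t=optics.get_image("top")
st=readout.read_state();print(st['clock'],st['position'],st['contact_force'],st['gripper_width'],st['joints'])
print(R.from_quat(st['ee_rot']).as_matrix())
a=-0.295
for y in(50,0,-50): print('bar',y,fish(w,(609-y*np.sin(a),-120+y*np.cos(a),144)))
for n in('lid_handle','lid_hinge'): print([(d['uv'],d['conf']) for d in nets.tip_of(n,w)])
cv2.imwrite('pics/w8.png',w['frame'])
cv2.imwrite('pics/s8.png',cv2.resize(s['frame'][90:240,200:400],(800,600),interpolation=cv2.INTER_CUBIC))
E
```

```text
13.6833 [ 579.561 -108.773  225.586] [0.922 0.596 0.853] 29.83611512138753 [ 0.166  0.139 -0.562  0.395 -0.505 -0.773]
[[-0.29  -0.866  0.407]
 [-0.957  0.264 -0.121]
 [-0.003 -0.424 -0.906]]
bar 50 [279.46 285.34]
bar 0 [279.404 224.23 ]
bar -50 [279.43 155.52]
[([277.0, 222.1], 0.87)]
[([183.5, 196.1], 0.75)]
```

View pics/w8.png

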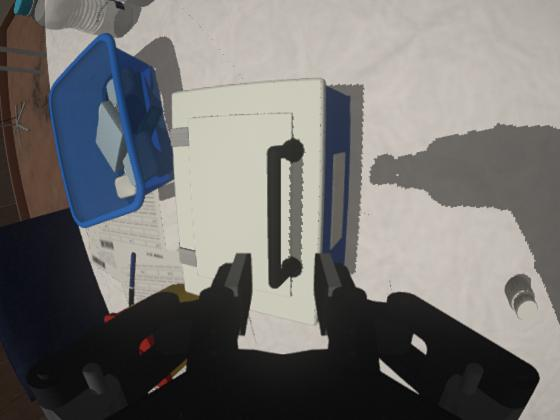

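View pics/s8.png

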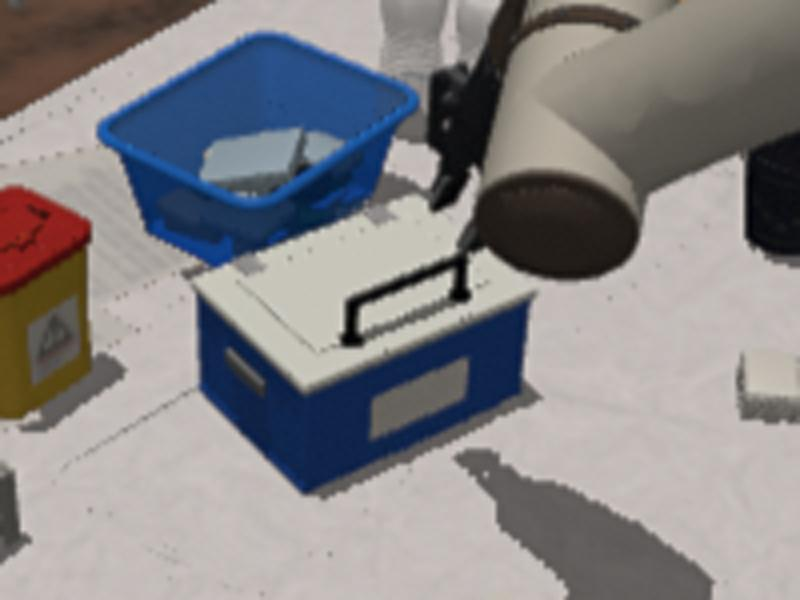

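The wrist picture shows the handle bar at u≈277, from v≈148 to 287. My model predicts u=279, so the bar is about 2 mm further out, near (610.5,-121,144). The fingers line up with it. Advancing along the tilted approach.

move_arm:
  steps:
    - [-0.3, 1.5, -3, -12, 0, 0, 0]
    - [-0.3, 9, -5, -30, 0, 0, 0]
    - [-0.3, 17, -7.5, -48, 0, 0, 0]
    - [-0.3, 25, -10, -66, 0, 0, 0]
    - [-0.3, 25, -10, -66, 0, 0, 0]

```text
clock: 14.2
position: [604.8, -119.6, 155.1]
ee_rot: [-0.581, 0.785, -0.172, 0.128]
contact_force: [-0.9, 0.0, -0.9]
gripper_width: 29.6
```

```bash
python3 - <<'E'
from h import *
np.set_printoptions(precision=3,suppress=True)
s=optics.get_image("scene");w=optics.get_image("wrist")
st=readout.read_state();print(st['clock'],st['position'],st['contact_force'],st['gripper_width'])
M=R.from_quat(st['ee_rot']).as_matrix();print(M)
B=np.array([610.5,-121,144]);print('bar in tool',M.T@(B-st['position']))
a=-0.295
for y in(50,0,-50): print('bar',y,fish(w,(B[0]-y*np.sin(a),B[1]+y*np.cos(a),144)))
cv2.imwrite('pics/w9.png',w['frame'])
cv2.imwrite('pics/s9.png',cv2.resize(s['frame'][90:240,200:400],(800,600),interpolation=cv2.INTER_CUBIC))
E
```

```text
14.3 [ 605.238 -119.215  158.403] [-0.495  0.461 -1.04 ] 29.766749048658102
[[-0.291 -0.867  0.405]
 [-0.957  0.265 -0.122]
 [-0.002 -0.423 -0.906]]
bar in tool [ 0.199  1.055 15.4  ]
bar 50 [283.482 338.7  ]
bar 0 [283.582 261.759]
bar -50 [283.651 165.632]
```

View pics/w9.png

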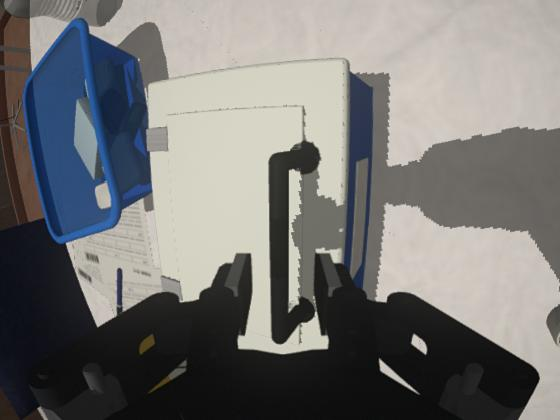

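View pics/s9.png

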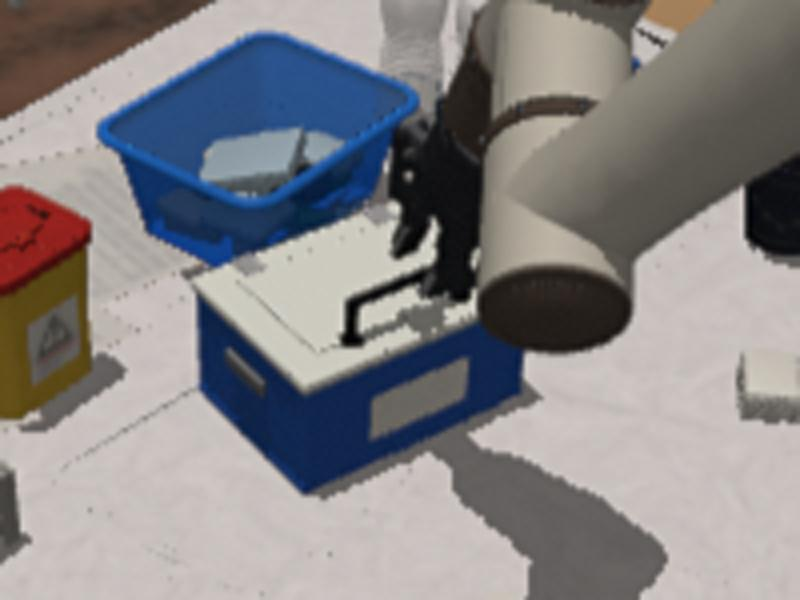

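The bar is at u≈279, between the fingers, whose centre is at u≈282. I advance the last 31 mm with +1.5 mm of correction, then close.

move_arm:
  steps:
    - [-0.3, 4, -1, -8, 0, 0, 0]
    - [-0.3, 8, -2, -16, 0, 0, 0]
    - [-0.3, 12, -3.5, -23, 0, 0, 0]
    - [-0.3, 14, -4, -27, 0, 0, 0]
    - [-0.3, 14, -4, -27, 0, 0, 0]

```text
clock: 14.72
position: [619.1, -123.2, 132.5]
ee_rot: [-0.581, 0.784, -0.174, 0.13]
contact_force: [-0.4, -1.1, 0.0]
gripper_width: 29.9
```

move_arm:
  steps:
    - [-0.5, 0, 0, 0, 0, 0, 0]
    - [-0.7, 0, 0, 0, 0, 0, 0]
    - [-1, 0, 0, 0, 0, 0, 0]
    - [-1, 0, 0, 0, 0, 0, 0]
    - [-1, 0, 0, 0, 0, 0, 0]

```text
clock: 15.13
position: [618.4, -122.6, 132.1]
ee_rot: [-0.581, 0.784, -0.174, 0.13]
contact_force: [-3.2, 1.5, 3.4]
gripper_width: 7.7
```

```bash
python3 - <<'E'
from h import *
np.set_printoptions(precision=3,suppress=True)
s=optics.get_image("scene");w=optics.get_image("wrist")
st=readout.read_state();print(st['clock'],st['position'],st['contact_force'],st['wrist_torque'],st['gripper_width'],st['joints'])
M=R.from_quat(st['ee_rot']).as_matrix();print(M)
B=np.array([611.5,-121,144]);print('bar in tool',M.T@(B-st['position']))
cv2.imwrite('pics/w10.png',w['frame'])
cv2.imwrite('pics/s10.png',cv2.resize(s['frame'][90:240,200:400],(800,600),interpolation=cv2.INTER_CUBIC))
E
```

```text
15.2333 [ 618.367 -122.607  132.117] [-4.664  1.603  5.063] [0.333 1.073 0.033] 7.594901557983364 [ 0.055  0.309 -0.699  0.777 -0.206 -1.086]
[[-0.29  -0.866  0.406]
 [-0.957  0.264 -0.121]
 [-0.002 -0.424 -0.906]]
bar in tool [  0.425   1.334 -13.747]
```

View pics/w10.png

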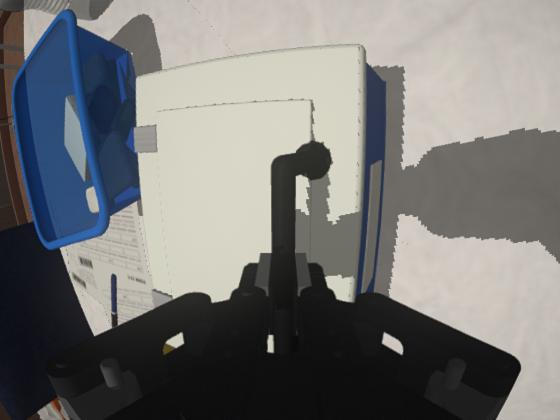

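View pics/s10.png

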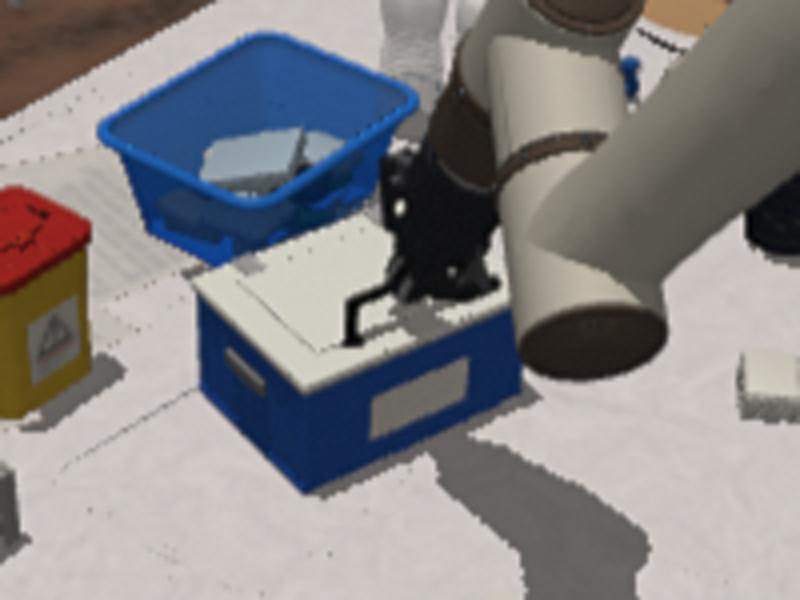

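The bar is gripped. The opening reads 7.6 mm for a 10 mm bar, the same under-reading as on the 15.5 mm cap. Next I compute the hinge arc.

```bash
python3 - <<'E'
import numpy as np
np.set_printoptions(precision=3,suppress=True)
a=-.295;u=np.array([np.cos(a),np.sin(a),0]);v=np.array([-np.sin(a),np.cos(a),0])
def p(th):
    c,s=np.cos(th),np.sin(th);x,z=-122.5,32.1
    return u*(x*c+z*s)+np.array([0,0,-x*s+z*c])
for k in range(0,15,5):
    for i in range(1,6): print(np.round(p(np.radians(3*(k+i)))-p(np.radians(3*k)),1),np.round(v*np.radians(3*i),3))
    print()
E
```

```text
[ 1.8 -0.5  6.4] [0.015 0.05  0.   ]
[ 3.9 -1.2 12.6] [0.03 0.1  0.  ]
[ 6.2 -1.9 18.8] [0.046 0.15  0.   ]
[ 8.9 -2.7 24.8] [0.061 0.2   0.   ]
[11.9 -3.6 30.6] [0.076 0.25  0.   ]

[ 3.3 -1.   5.7] [0.015 0.05  0.   ]
[ 6.8 -2.1 11.2] [0.03 0.1  0.  ]
[10.7 -3.2 16.4] [0.046 0.15  0.   ]
[14.8 -4.5 21.5] [0.061 0.2   0.   ]
[19.1 -5.8 26.3] [0.076 0.25  0.   ]

[ 4.6 -1.4  4.6] [0.015 0.05  0.   ]
[ 9.4 -2.8  8.9] [0.03 0.1  0.  ]
[14.4 -4.4 13. ] [0.046 0.15  0.   ]
[19.6 -6.  16.8] [0.061 0.2   0.   ]
[25.  -7.6 20.3] [0.076 0.25  0.   ]
```

move_arm:
  steps:
    - [-1, 1.8, -0.5, 6.4, 0.015, 0.05, 0]
    - [-1, 3.9, -1.2, 12.6, 0.03, 0.1, 0]
    - [-1, 6.2, -1.9, 18.8, 0.046, 0.15, 0]
    - [-1, 8.9, -2.7, 24.8, 0.061, 0.2, 0]
    - [-1, 11.9, -3.6, 30.6, 0.076, 0.25, 0]

```text
clock: 15.65
position: [629.6, -126.5, 162.1]
ee_rot: [-0.593, 0.801, -0.067, 0.051]
contact_force: [-1.4, -3.9, -0.3]
gripper_width: 7.8
```

```bash
python3 - <<'E'
from h import *
np.set_printoptions(precision=3,suppress=True)
s=optics.get_image("scene")
st=readout.read_state();print(st['clock'],st['position'],st['contact_force'],st['wrist_torque'],st['gripper_width'],st['joints'])
print(R.from_quat(st['ee_rot']).as_matrix()[:,2])
cv2.imwrite('pics/s11.png',cv2.resize(s['frame'][90:240,200:400],(800,600),interpolation=cv2.INTER_CUBIC))
E
```

```text
15.7 [ 630.67  -126.906  163.425] [-9.922  4.372  8.71 ] [ 1.292  2.978 -0.115] 7.346401927774549 [ 0.08   0.391 -0.204  0.082 -0.82  -0.429]
[ 0.16  -0.047 -0.986]
```

View pics/s11.png

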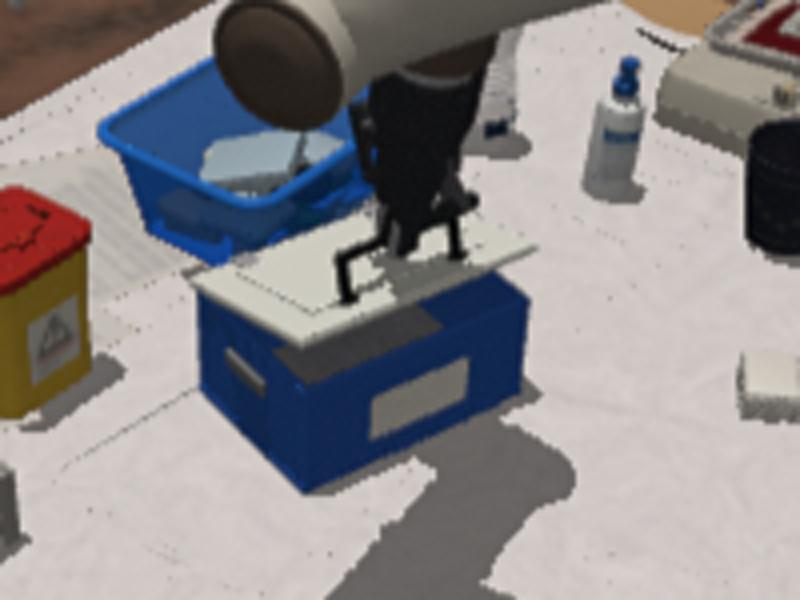

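The picture shows the lid opening, its front edge raised with the bar still in the jaws. The force points outward along the radius, so I add about 1 mm of radius and continue.

move_arm:
  steps:
    - [-1, 2.9, -0.9, 6.0, 0.015, 0.05, 0]
    - [-1, 6.0, -1.9, 11.9, 0.03, 0.1, 0]
    - [-1, 9.9, -3, 17.2, 0.046, 0.15, 0]
    - [-1, 14, -4.3, 22.3, 0.061, 0.2, 0]
    - [-1, 18.3, -5.6, 27.1, 0.076, 0.25, 0]

```text
clock: 16.12
position: [647.3, -132.3, 187.8]
ee_rot: [-0.595, 0.803, 0.037, -0.027]
contact_force: [-0.7, -2.2, -3.1]
gripper_width: 7.4
```

```bash
python3 - <<'E'
from h import *
np.set_printoptions(precision=3,suppress=True)
for i in range(3):
    st=readout.read_state();print(st['clock'],st['position'],st['contact_force'],st['wrist_torque'],st['gripper_width'],st['joints'])
    s=optics.get_image("scene")
print(R.from_quat(st['ee_rot']).as_matrix()[:,2])
cv2.imwrite('pics/s12.png',cv2.resize(s['frame'][90:240,200:400],(800,600),interpolation=cv2.INTER_CUBIC))
E
```

```text
16.1167 [ 647.262 -132.31   187.808] [-0.711 -2.248 -3.136] [-0.56  -0.033  0.154] 7.4079066873337585 [ 0.029  0.521  0.128 -0.032 -1.265 -0.313]
16.1667 [ 648.114 -132.664  188.514] [-5.586  0.823  5.865] [0.46  2.009 0.159] 7.775178402546171 [ 0.028  0.524  0.135 -0.032 -1.272 -0.313]
16.2167 [ 647.657 -132.487  188.113] [-4.189 -0.205  2.362] [0.046 1.258 0.198] 7.396353357788309 [ 0.028  0.522  0.13  -0.031 -1.267 -0.314]
[-0.088  0.027 -0.996]
```

View pics/s12.png

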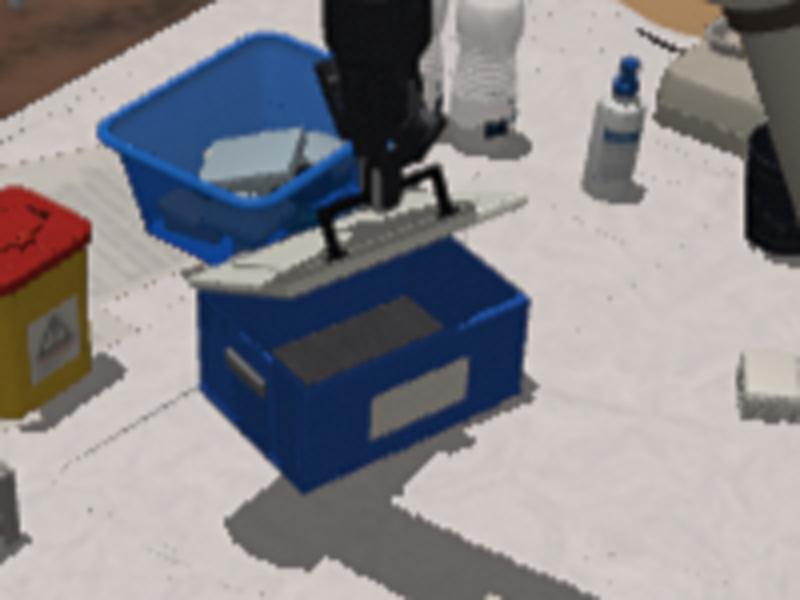

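The picture shows the lid at about 30°, still firmly in the jaws, and the forces are small. Final 15°.

move_arm:
  steps:
    - [-1, 4.6, -1.4, 4.6, 0.015, 0.05, 0]
    - [-1, 9.4, -2.8, 8.9, 0.03, 0.1, 0]
    - [-1, 14.3, -4.4, 13.1, 0.046, 0.15, 0]
    - [-1, 19.4, -6, 17, 0.061, 0.2, 0]
    - [-1, 24.7, -7.6, 20.5, 0.076, 0.25, 0]

```text
clock: 16.68
position: [672.0, -139.8, 208.6]
ee_rot: [-0.586, 0.791, 0.141, -0.104]
contact_force: [-2.0, -1.1, -2.1]
gripper_width: 7.3
```

move_arm:
  steps:
    - [-1, 0, 0, 0, 0, 0, 0]
    - [-1, 0, 0, 0, 0, 0, 0]
    - [-1, 0, 0, 0, 0, 0, 0]
    - [-1, 0, 0, 0, 0, 0, 0]

```text
clock: 17.02
position: [672.1, -139.8, 208.7]
ee_rot: [-0.586, 0.792, 0.14, -0.103]
contact_force: [-2.5, -2.1, -0.6]
gripper_width: 7.4
```

```bash
python3 - <<'E'
from h import *
np.set_printoptions(precision=3,suppress=True)
s=optics.get_image("scene");t=optics.get_image("top");w=optics.get_image("wrist")
st=readout.read_state();print(st['clock'],st['position'],st['contact_force'],st['wrist_torque'],st['gripper_width'],st['joints'])
M=R.from_quat(st['ee_rot']).as_matrix();print(M[:,2])
a=-.295;u=np.array([np.cos(a),np.sin(a),0])
print('tool tilt deg',np.degrees(np.arctan2(M[:,2]@u,-M[2,2])))
B=st['position']-13.1*M[:,2];H=np.array([735.6,-158.1,100]);d=B-H;x,z=d@u,d[2]
print('bar',B,'r',np.hypot(x,z),'(135.4) angle',np.degrees(np.arctan2(z,-x)-np.arctan2(44,128)))
cv2.imwrite('pics/s13.png',s['frame']);cv2.imwrite('pics/s13c.png',cv2.resize(s['frame'][90:240,200:400],(800,600),interpolation=cv2.INTER_CUBIC))
cv2.imwrite('pics/t13.png',t['frame'])
# predicted lid corners at angles in crop
v=np.array([-np.sin(a),np.cos(a),0])
for th in(40,45,50):
    c,q=np.cos(np.radians(th)),np.sin(np.radians(th))
    L=lambda X:H+u*(X[0]*c+X[2]*q)+v*X[1]+np.array([0,0,-X[0]*q+X[2]*c])
    print(th,((proj(s,[L((-150,105,10)),L((-150,-105,10)),L((-128,50,44)),L((-128,-50,44))])-[200,90])*4).round(0).tolist())
E
```

```text
17.1667 [ 672.345 -139.906  208.778] [-1.547 -3.27  -2.289] [-0.919  0.013  0.492] 7.4601428723395085 [-0.014  0.698  0.483 -0.097 -1.691 -0.278]
[-0.326  0.101 -0.94 ]
tool tilt deg -19.948287029371205
bar [ 676.616 -141.225  221.092] r 135.7430240856957 (135.4) angle 44.163784146998054
40 [[267.0, 244.0], [504.0, 154.0], [302.0, 179.0], [414.0, 138.0]]
45 [[260.0, 226.0], [497.0, 137.0], [294.0, 166.0], [406.0, 125.0]]
50 [[252.0, 209.0], [490.0, 122.0], [285.0, 153.0], [398.0, 113.0]]
```

View pics/s13c.png

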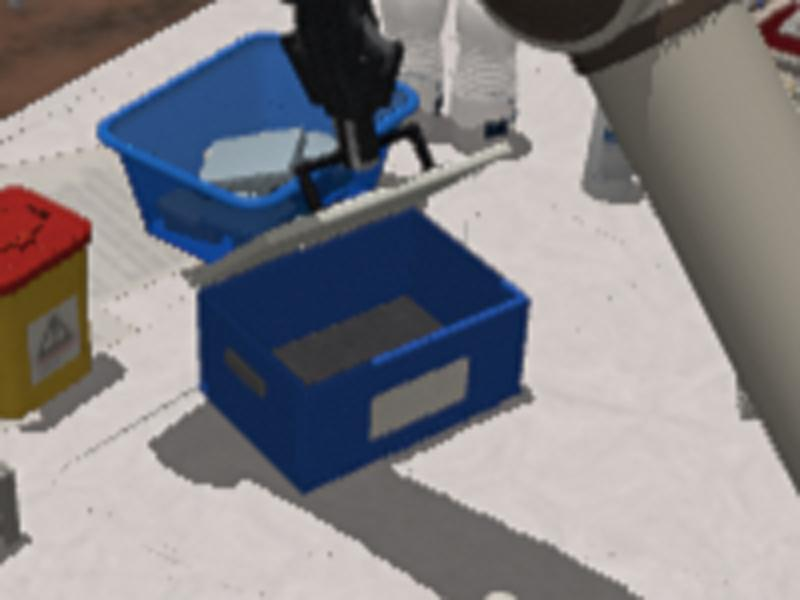

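View pics/s13.png

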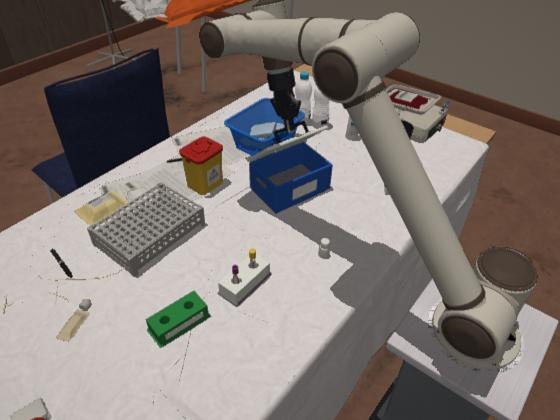

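View pics/t13.png

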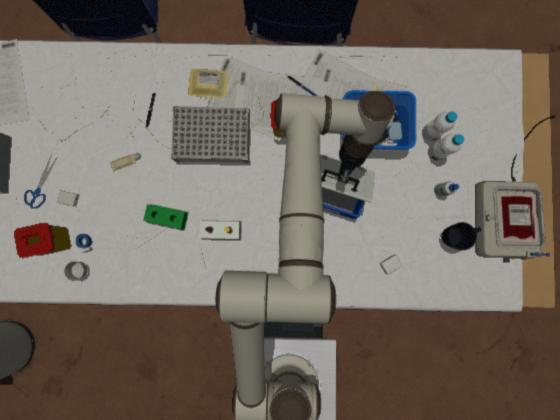

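```bash
python3 - <<'E'
from h import *
from scipy.optimize import least_squares
np.set_printoptions(precision=2,suppress=True)
s=optics.get_image("scene")
a=-.295
def L(H,th,X,a):
    u=np.array([np.cos(a),np.sin(a),0]);v=np.array([-np.sin(a),np.cos(a),0]);c,q=np.cos(th),np.sin(th)
    return H+u*(X[0]*c+X[2]*q)+v*X[1]+np.array([0,0,-X[0]*q+X[2]*c])
bar=[(-128,46,44),(-128,-46,44)]; fr=[(-150,105,10),(-150,-105,10)]
sh=np.array([(343,248),(478,198)])/5+[219.6,114.6]; shc=np.array([(285,362),(570,240)])/5+[219.6,114.6]
op=np.array([(303,170),(415,129)])/4+[199.6,89.6]; opc=np.array([(280,242),(513,147)])/4+[199.6,89.6]
# fit H(x,y),z offset, a, from shut+open bar
f=lambda q:np.concatenate([(proj(s,[L(np.array([q[0],q[1],100+q[4]]),0,X,q[2]) for X in bar])-sh).ravel(),(proj(s,[L(np.array([q[0],q[1],100+q[4]]),q[3],X,q[2]) for X in bar])-op).ravel(),[q[4]/2,]])
r=least_squares(f,[733,-159,a,.78,0]);print(r.x,np.degrees(r.x[3]),r.fun)
q=r.x;H=np.array([q[0],q[1],100+q[4]])
print('corner pred',proj(s,[L(H,0,X,q[2]) for X in fr])-shc,proj(s,[L(H,q[3],X,q[2]) for X in fr])-opc)
cv2.imwrite('pics/s14.png',cv2.resize(s['frame'][110:170,240:340],(800,480),interpolation=cv2.INTER_CUBIC))
E
```

```text
[ 733.15 -164.3    -0.32    0.76    0.2 ] 43.520719819749665 [ 0.28  0.15 -0.97  0.35  1.19 -0.83 -0.54  0.47  0.1 ]
corner pred [[-1.37 -2.57]
 [-0.15 -1.24]] [[-3.3  -3.16]
 [-1.22 -0.74]]
```

View pics/s14.png

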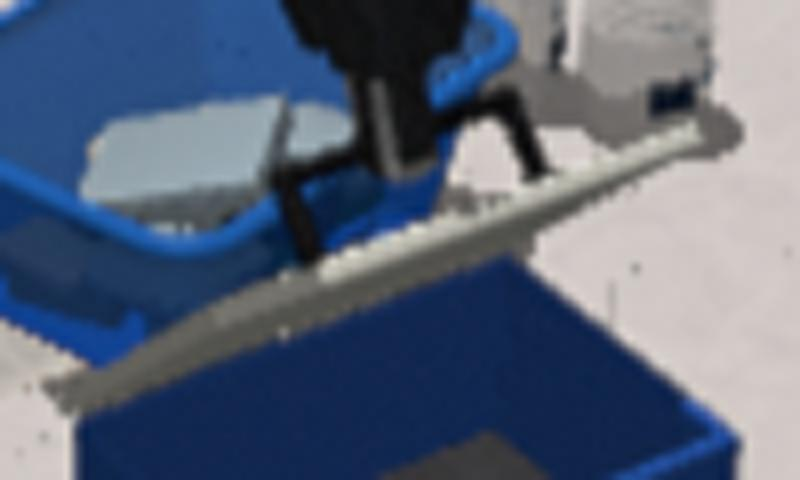

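The three angle estimates are 43.5° (image), 44.2° (bar kinematics) and 44.9° (tool turn). I nudge up about 0.8° and hold.

move_arm:
  steps:
    - [-1, 0.7, -0.2, 0.5, 0.002, 0.007, 0]
    - [-1, 1.4, -0.4, 1.0, 0.004, 0.013, 0]
    - [-1, 1.4, -0.4, 1.0, 0.004, 0.013, 0]
    - [-1, 1.4, -0.4, 1.0, 0.004, 0.013, 0]
    - [-1, 1.4, -0.4, 1.0, 0.004, 0.013, 0]

```text
clock: 17.63
position: [674.3, -140.5, 210.0]
ee_rot: [-0.585, 0.791, 0.145, -0.106]
contact_force: [-2.5, -4.9, -3.1]
gripper_width: 7.5
```

```bash
python3 - <<'E'
from h import *
from bench import workorder
np.set_printoptions(precision=2,suppress=True)
s=optics.get_image("scene");st=readout.read_state();print(st['clock'],st['position'],st['contact_force'],st['gripper_width'],st['joint_vel'])
M=R.from_quat(st['ee_rot']).as_matrix()
a=-.295;u=np.array([np.cos(a),np.sin(a),0])
d=st['position']-13.1*M[:,2]-np.array([735.6,-158.1,100]);print(np.degrees(np.arctan2(d[2],-d@u)-np.arctan2(44,128)))
cv2.imwrite('pics/s15.png',cv2.resize(s['frame'][90:310,180:400],(600,600),interpolation=cv2.INTER_CUBIC))
E
```

```text
17.6833 [ 674.29 -140.45  209.94] [-1.92 -4.19 -3.95] 7.498012785052509 [ 0. -0. -0. -0. -0.  0.]
45.194435052387995
```

View pics/s15.png

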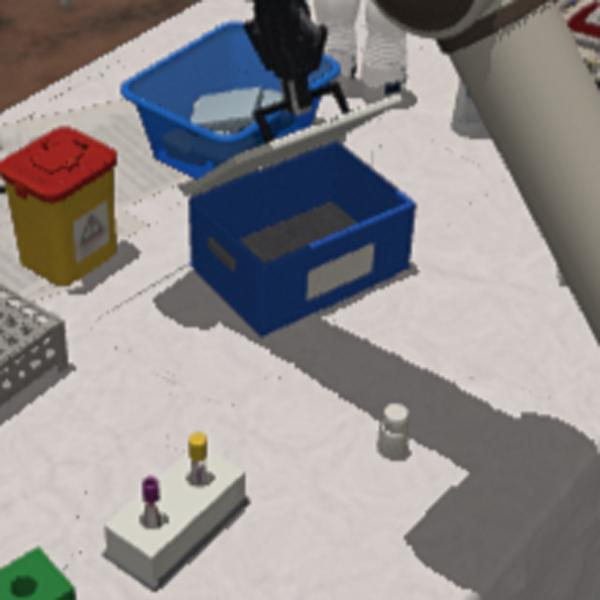

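The picture shows the lid held at about 45° in the jaws at crop (297,100). The filled tube stands in its well at (150,500), the yellow tube is at (198,460), and the ointment bottle at (395,430) is undisturbed. Handing in.

```bash
python3 - <<'E'
from bench import workorder
print(workorder.job_done())
E
```

```text
the job is handed in; nothing more can be done
None
```

The job is handed in, at 17.7 s on the robot's clock. The filled tube is back in its own well, and the lid is held open at about 45° with the handle still in the gripper.

**Tube:** I lifted it clear of the stand, tipped it to 45.2° and held it still for about 3 s. I then brought it upright and lowered it until it pressed on the well floor, and let go. The pictures show it standing upright in the same well. They do not tell whether the blood moved, so I cannot say if it has clotted.

**Lid:** The estimates do not fully agree:

| Method | Before the last 0.8° nudge | After it |
|---|---|---|
| Camera picture | 43.5° | not measured again |
| Handle position | 44.2° | 45.2° |
| Tool turn | 44.9° | not measured again |

The last readings showed small forces of about 6 N and a still arm.

**Other things:** The last pictures show the yellow-capped tube and the ointment bottle where they were. The swabs were last seen in place in the top picture, before the nudge; the arm hid them in the last one. I saw no collision.

The gripper's opening reading ran about 2 mm below the true sizes: 13.5 mm on the 15.5 mm cap and 7.5 mm on the 10 mm bar.

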